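# Clear the trimming plate with the scraper block

### The arm

A 6-joint arm with a two-finger parallel gripper is mounted at the origin on a cart in front of the work surface, level with it; the furniture and walls round the work are solid. World frame = base frame: x ahead of the robot, y to its left, z up, the work surface at z = 0. Lengths are in m, angles in rad, forces in N, time in s.
With the tool pointing down it reaches from about 0.375 to 0.9 m from the base axis. Payload 3.1 kg.
Tool frame: the origin (TCP) lies midway between the tips of the shut fingers; the grasp point (between the pads) lies 19 mm behind it (manip.pinch_z is the distance from the TCP to the grasp point, in m); z points along the fingers, y is the line along which they close (so a half turn about z gives the same grasp; the last joint's range is limited). The gripper opens to 85 mm and grips with 20 to 120 N. Pads are 22 mm wide; open, the fingers measure 114 mm over their backs; the gripper's body (76 mm by 85 mm) begins 54 mm behind the grasp point. The pads swing forward as they close: fully open they stand 13 mm farther back than shut.
Start: joints at [-1.321, 0.527, 1.433, -0, 1.181, -0.178], TCP at [0.259, -0.569, 0.231] pointing down, gripper open.
Joint ranges: [-3.08, 3.08], [-0.75, 2.2], [0.22, 2.44], [-1.43, 4.57], [0, 2.65], [-2.85, 2.85]. Speed limits (rad/s): [2.79, 2.79, 3.14, 3.14, 3.14, 3.14].

### API

Orientations are given as a unit quaternion [x, y, z, w].
In Python, from station import manip, viewer, ticket gives the robot as it stands.
- The arm moves only by the shell command python3 -m creep 'ROWS' [FORCE]. ROWS is JSON, a list of rows, each an object with "slide": the shift along the tool's x, y, z in cm, a list of three; "angular": the turn, a rotation vector about the tool's x, y, z in rad, a list of three; "claw": the opening, from -1 (shut) to 1 (fully open). A call has 1 to 10 rows; each row shifts and turns the commanded pose from where the row before left it, along the tool's axes as they then stand; what a row does not reach is not made up. A row lasts 1/12 s, in which the tool goes at most 41.7 mm and 7.16 degrees, less where a joint would pass 70% of its speed; a pose out of reach is approached as far as the arm can. A call with a gripper value outside its range is refused whole. The fingers move at their own pace and stop on an object; FORCE is the grip in N (left out, the last holds). Time passes only in rows, so rows that do not move let the fingers close. It gives the time, the measured TCP pose, the force, the opening and the grip force at its end, in the units of the state.
- manip.sense(): the state, without advancing time (a new reading comes with each control period).
- viewer.snapshot(name): name is "scene" or "top" or "wrist"; returns the picture (400x640x3 uint8, blue, green, red); there is no depth.
- viewer.calibration(name): a dict with "fov_y" (degrees; the focal length in pixels is half the picture's height over the tangent of half this angle, whatever the lens; pixels are square), "cx", "cy" (the principal point, pixels), "T" (4x4, takes a point from camera to world coordinates); the wrist camera has in their place "tool_from_camera" (4x4, takes a point from camera to tool coordinates, whose origin is the TCP and whose axes are the flange's). Camera axes: x right, y up, looking along -z (the intrinsics and any distortion apply to the point x, -y, -z); pixel columns grow to the right and rows downward; lengths in m; the calibration is good to about 2 mm. A picture is of the moment at which its call begins: read the wrist's pose just before it. calibration takes no time and is no camera call.
- ticket.sign_off(): hands the job in; it is judged then, once.
The state is a dict: "t": time; "q": joint angles; "qd": joint speeds; "tau": joint torques, N m; "tcp_pos": TCP position; "tool_rot": TCP orientation; "force": force on the tool from outside, world axes, zero at the start; "ft_torque": the same for the moment, N m; "finger_gap": opening from 0.0 (shut) to 1.0 (fully open); "gripper_force": force on a finger pad.
Only numpy, scipy, OpenCV 4.12 (cv2) and the standard library are available. Lean on these libraries where they do the work, as an engineer would, in place of code of your own. Each camera call takes 0.05 s, during which the arm holds its last target. There are 200 camera calls.

### The job

Clear the trimming plate: take the blue scraper block and, with its long edge on the deck, sweep the loose green offcuts lying there off the deck's open left end into the scrap pan. Then put the scraper down so that it stands by itself on a short end, let go, take it again by its upper end, lower it into the gutter behind the offcuts that have dropped in there and push them along the gutter's floor into the pan too. Keep the hand off the offcuts (their edges splinter), leave the things around where they are, and leave the scraper resting on the cleared deck.

Things in the scene. Friction and masses are not known exactly. Their poses are not given: they have to be found in the camera images.
- trim_plate: trimming plate, fixed on the bench: aluminium deck, top 64 mm above the bench, 200 mm long (y), between two dark guide rails along y (7 mm high, 8 mm wide, 134 mm clear between); no rails at its ends. Along its near (-x) side runs a gutter, at its +y end hangs the scrap pan. Origin on the bench under the deck's centre, z up, y from the rear end to the open pan end
- deck_centre (a point): centre of the deck's top face; axes as the trimming plate's
- gutter_floor (a point): centre of the gutter's floor, 100 mm to -x of the deck's centre and 36 mm below the deck; axes as the plate's. The gutter is 50 mm wide inside (x) and 200 mm long (y), has a near wall up to 2 mm below the deck's top, a 4 mm thick end wall at its rear (-y) end, and is open at +y, over the pan
- pan_floor (a point): centre of the scrap pan's floor (grey sheet steel), 3 mm above the bench; axes as the plate's. Inside, the pan spans +-110 mm in x and from -60 (the plate's end) to +57 mm in y about this point; its walls stand 50 mm above the bench
- scraper: scraper block, blue plastic with a black rubber rim, 120 (x) x 26 (y, thickness) x 42 mm (z), 0.18 kg or so; origin at its centre; it starts on the bench, standing on a long 120 x 26 mm edge. All edges wipe, both ends alike; grip it across its 26 mm thickness. Its 42 x 26 mm end goes into the gutter with the 42 mm across
- offcut_a: loose offcut, a pale green glass-fibre strip 80 x 15 x 5 mm, on the deck; origin at its centre, x along its length, z through its 5 mm thickness
- offcut_b: loose offcut, a pale green glass-fibre strip 72 x 15 x 5 mm, on the deck; origin at its centre, x along its length, z through its 5 mm thickness
- offcut_c: loose offcut, a pale green glass-fibre strip 66 x 15 x 5 mm, on the deck; origin at its centre, x along its length, z through its 5 mm thickness
- offcut_d: loose offcut, a pale green glass-fibre strip 64 x 15 x 5 mm, flat on the gutter's floor, the one nearer the rear end; at least 40 mm of gutter is free behind it; origin at its centre, x along its length, z through its 5 mm thickness
- offcut_e: loose offcut, a pale green glass-fibre strip 60 x 15 x 5 mm, flat on the gutter's floor, the one nearer the open end; origin at its centre, x along its length, z through its 5 mm thickness
- module_l: bystander: black hand-held radio module 115 x 65 x 41 mm, on the bench to the front left; origin under its centre
- module_r: bystander: a like black radio module beside it, 115 x 65 x 41 mm; origin under its centre
- measure: bystander: yellow and black pocket tape measure 35 x 80 x 62 mm (high), on the bench behind the scraper; origin under its centre
- cutters: bystander: side cutters with red handles, 146 x 44 x 11 mm, on the bench in front of the plate; origin under its centre

How it is judged:
On the way, in this order (a step that is already met when the one before it is completed fails the run):
1. the three offcuts that lay on the deck are off it, in the pan (or, if one slipped there, in the gutter) (z of each of offcut_a, offcut_b, offcut_c in the frame of deck_centre below -0.01 m), for 0.1 s.
2. the scraper stands by itself on a short end, let go ((angle between scraper's own x axis and vertical below 0.12 rad or angle between scraper's own x axis and vertical above 3.022 rad) and contact force between each of the arm, the fingers and scraper below 0.1 N and linear speed of scraper below 0.02 m/s), for 0.2 s.
3. all five offcuts lie in the scrap pan (x of offcut_a in the frame of pan_floor between -0.111 and 0.111 m and y of offcut_a in the frame of pan_floor between -0.061 and 0.06 m and z of each of offcut_a, offcut_b, offcut_c, offcut_d, offcut_e in the frame of pan_floor below 0.042 m and x of offcut_b in the frame of pan_floor between -0.111 and 0.111 m and y of offcut_b in the frame of pan_floor between -0.061 and 0.06 m and x of offcut_c in the frame of pan_floor between -0.111 and 0.111 m and y of offcut_c in the frame of pan_floor between -0.061 and 0.06 m and x of offcut_d in the frame of pan_floor between -0.111 and 0.111 m and y of offcut_d in the frame of pan_floor between -0.061 and 0.06 m and x of offcut_e in the frame of pan_floor between -0.111 and 0.111 m and y of offcut_e in the frame of pan_floor between -0.061 and 0.06 m), for 0.2 s.
At the end, for the whole second after the job is handed in: All five offcuts lie at rest in the scrap pan (their centres inside its walls and less than 42 mm above its floor), and the scraper rests, let go, on the deck between the rails, in any attitude (its centre above the deck and within the deck's edges) (all of step 3 and linear speed of each of offcut_a, offcut_b, offcut_c, offcut_d, offcut_e, scraper below 0.02 m/s and x of scraper in the frame of deck_centre between -0.067 and 0.067 m and y of scraper in the frame of deck_centre between -0.1 and 0.1 m and z of scraper in the frame of deck_centre between 0.008 and 0.07 m); the robot touches nothing.
It fails at once if the hand or arm touches an offcut (contact force between any of the fingers, the arm and offcut_a above 1 N or contact force between any of the fingers, the arm and offcut_b above 1 N or contact force between any of the fingers, the arm and offcut_c above 1 N or contact force between any of the fingers, the arm and offcut_d above 1 N or contact force between any of the fingers, the arm and offcut_e above 1 N).
It fails at once if a radio module, the tape measure or the cutters are shifted by more than 15 mm (distance of any of module_l, module_r, measure, cutters from where it was at the start of the episode above 0.015 m).
It also fails if it takes over 72 s, if anything falls off the work surface, if the arm or the gripper's body presses on something with over 40 N, if the wrist force passes 120 N, or if a joint passes its speed limit or range.

## Working session

There is one attempt and no reset: what is moved stays moved. The work goes in short steps, Python scripts to look and compute and a shell command to move; the robot and the scene stay as the last step left them, time stands still between calls to the robot, and variables do not carry over. Pictures are saved under pics/ and viewed, at most 12 in all, crops included, and the job is handed in when it is done.

```bash
ls; mkdir -p pics; python3 - <<'E'
from station import manip, viewer
import cv2,numpy as np
s=manip.sense();print(s)
a=viewer.snapshot("scene");b=viewer.snapshot("top")
cv2.imwrite("pics/scene0.png",a);cv2.imwrite("pics/top0.png",b)
cv2.imwrite("pics/both0.png",cv2.resize(np.vstack([a,b]),(480,600)))
for n in("scene","top","wrist"):print(n,viewer.calibration(n))
E
```

```text
pics
{'t': 0.0, 'q': array([-1.32154512e+00,  5.28461863e-01,  1.43388562e+00, -7.82622821e-06,
        1.18135998e+00, -1.78513743e-01]), 'qd': array([-0.00069545, -0.00132661,  0.00071447,  0.00165336, -0.00145873,
       -0.00037286]), 'tau': array([-7.57846283e-04, -4.42355275e+01, -1.78021842e+01, -3.17891836e-04,
        8.49585427e-03, -8.38104029e-06]), 'tcp_pos': array([ 0.2591165 , -0.56799173,  0.23034154]), 'tool_rot': array([ 9.77213343e-01,  2.12256837e-01, -4.10075634e-05, -1.05661601e-03]), 'force': array([-0.44610395,  0.33862407,  0.47957648]), 'ft_torque': array([-0.02577528, -0.02321779,  0.02227014]), 'gripper_force': 0.0, 'finger_gap': 0.9985661086399982}
scene {'fov_y': 45.81459821330591, 'cx': 327.68704992754283, 'cy': 198.23672833031677, 'T': array([[-0.86307315,  0.29061125, -0.41309785,  0.02199326],
       [-0.50494988, -0.51495478,  0.69271004,  0.88849702],
       [-0.01141738,  0.80645315,  0.59118776,  0.7271136 ],
       [ 0.        ,  0.        ,  0.        ,  1.        ]])}
top {'fov_y': 44.46969477854, 'cx': 322.93015302717487, 'cy': 197.54481860875822, 'T': array([[-0.02636836,  0.99254049, -0.11902979,  0.37018058],
       [-0.99958282, -0.02758276, -0.00856632,  0.11981833],
       [-0.01178558,  0.11875425,  0.99285373,  1.12164598],
       [ 0.        ,  0.        ,  0.        ,  1.        ]])}
wrist {'fov_y': 71.76366753921486, 'cx': 323.3005450645875, 'cy': 198.8089958345522, 'tool_from_camera': array([[ 3.32491010e-04,  9.48362702e-01,  3.17187759e-01,
         8.10573612e-02],
       [ 9.99999514e-01, -6.09772595e-04,  7.74918737e-04,
        -6.82338194e-04],
       [ 9.28316430e-04,  3.17187347e-01, -9.48362444e-01,
        -1.41652704e-01],
       [ 0.00000000e+00,  0.00000000e+00,  0.00000000e+00,
         1.00000000e+00]])}
```

View pics/top0.png

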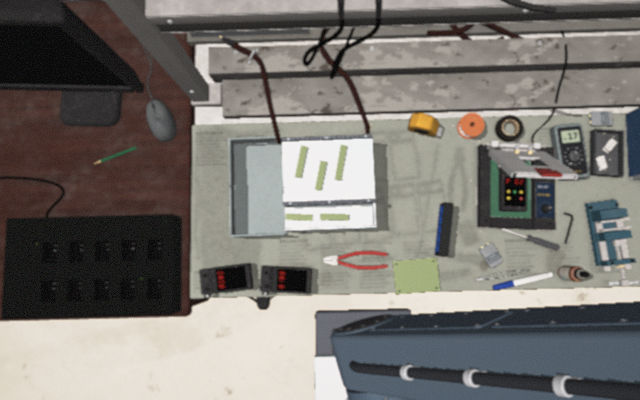

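View pics/scene0.png

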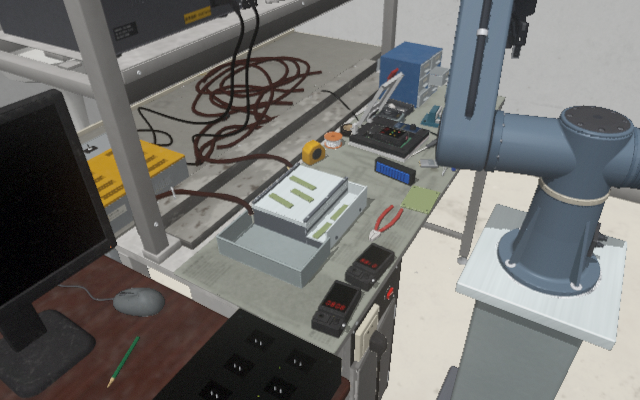

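The top view shows the plate deck about (328,170), the pan at (257,187), the gutter at (330,217) and the blue scraper at (444,229). There are three deck offcuts at (302,162), (321,175) and (342,162), and two in the gutter at (299,217) and (335,217). The scene view shows the scraper at (395,170).

```bash
cat > h.py <<'E'
import numpy as np, cv2
from scipy.spatial.transform import Rotation as R
from station import manip, viewer
def cam(n,s=None):
    c=viewer.calibration(n)
    if n=="wrist":
        s=s or manip.sense(); M=np.eye(4); M[:3,:3]=R.from_quat(s["tool_rot"]).as_matrix(); M[:3,3]=s["tcp_pos"]; T=M@c["tool_from_camera"]
    else: T=c["T"]
    return 200/np.tan(np.radians(c["fov_y"]/2)),c["cx"],c["cy"],np.array(T)
def ray(C,u,v):
    f,cx,cy,T=C; d=T[:3,:3]@np.array([(u-cx)/f,-(v-cy)/f,-1]); return T[:3,3],d/np.linalg.norm(d)
def onz(C,p,z):
    o,d=ray(C,*p); return o+d*(z-o[2])/d[2]
def tri(C1,p1,C2,p2):
    A=np.zeros((3,3));b=np.zeros(3);r=[ray(C1,*p1),ray(C2,*p2)]
    for o,d in r: P=np.eye(3)-np.outer(d,d);A+=P;b+=P@o
    x=np.linalg.solve(A,b); return x,[np.linalg.norm((np.eye(3)-np.outer(d,d))@(x-o)) for o,d in r]
def proj(C,X):
    f,cx,cy,T=C; p=T[:3,:3].T@(np.asarray(X)-T[:3,3]); return np.array([cx-f*p[0]/p[2],cy+f*p[1]/p[2]])
def blobs(im,lo,hi,amin=20,roi=None):
    m=cv2.inRange(cv2.cvtColor(im,cv2.COLOR_BGR2HSV),lo,hi)
    if roi: k=np.zeros_like(m);x0,y0,x1,y1=roi;k[y0:y1,x0:x1]=255;m&=k
    cs=cv2.findContours(m,cv2.RETR_EXTERNAL,cv2.CHAIN_APPROX_NONE)[0]
    return [c for c in cs if cv2.contourArea(c)>amin]
def cen(c):
    m=cv2.moments(c);return np.array([m["m10"],m["m01"]])/m["m00"]
E
python3 - <<'E'
from h import *
np.set_printoptions(precision=4,suppress=True)
t=cv2.imread("pics/top0.png");s=cv2.imread("pics/scene0.png")
CT,CS=cam("top"),cam("scene")
G=[(30,35,80),(50,255,255)]
for n,im,C,roi in(("top",t,CT,(275,130,380,240)),("scene",s,CS,(220,150,370,270))):
  for c in blobs(im,*G,roi=roi):
    r=cv2.minAreaRect(c);print(n,"green",cen(c),r[1],r[2],[onz(C,p,.066).round(3)[:2] for p in cv2.boxPoints(r)] if n=="top" else "")
for n,im,roi in(("top",t,(425,190,470,265)),("scene",s,(360,140,430,200))):
  for c in blobs(im,(100,80,40),(130,255,255),roi=roi): 
    r=cv2.minAreaRect(c);print(n,"blue",cen(c),r[1:],cv2.boxPoints(r).round(1).tolist())
# white deck
for c in blobs(t,(0,0,225),(180,40,255),200,(270,130,385,240)): print("white",cv2.boxPoints(cv2.minAreaRect(c)).round(1).tolist(),cv2.contourArea(c))
def crop(im,x0,y0,x1,y1,k): return cv2.resize(im[y0:y1,x0:x1],None,fx=k,fy=k,interpolation=cv2.INTER_CUBIC)
A=crop(t,220,125,470,275,3.2);B=crop(s,210,150,435,285,3.2)
cv2.imwrite("pics/c1.png",A)
cv2.imwrite("pics/c2.png",B)
E
```

```text
top green [333.5593 216.5194] (5.0, 28.0) 90.0 [array([0.461, 0.136]), array([0.459, 0.076]), array([0.449, 0.076]), array([0.45 , 0.136])]
top green [298.2367 216.7201] (25.257095336914062, 5.565122604370117) 2.726311206817627 [array([0.452, 0.211]), array([0.465, 0.21 ]), array([0.46 , 0.155]), array([0.448, 0.156])]
top green [320.4868 175.1952] (6.2757158279418945, 29.02518653869629) 11.309932708740234 [array([0.517, 0.146]), array([0.579, 0.132]), array([0.576, 0.119]), array([0.513, 0.133])]
top green [300.9024 161.1585] (6.275716781616211, 31.378582000732422) 11.309932708740234 [array([0.546, 0.189]), array([0.614, 0.174]), array([0.611, 0.161]), array([0.543, 0.176])]
top green [340.5643 161.9006] (6.247160911560059, 34.68817901611328) 9.462322235107422 [array([0.537, 0.102]), array([0.613, 0.087]), array([0.61 , 0.074]), array([0.535, 0.089])]
scene green [321.5352 230.2057] (5.481001853942871, 20.678325653076172) 48.366458892822266 
scene green [338.4864 212.1506] (4.242640495300293, 20.50609588623047) 45.0 
scene green [280.8554 200.1499] (24.867294311523438, 4.80195999145
[... 315 characters left out ...]
125, 251.89999389648438], [439.8999938964844, 204.6999969482422], [444.0, 205.10000610351562], [438.70001220703125, 252.3000030517578]]
scene blue [392.4297 172.0859] ((37.510459899902344, 10.027547836303711), 21.801410675048828) [[372.8999938964844, 169.8000030517578], [376.6000061035156, 160.39999389648438], [411.3999938964844, 174.39999389648438], [407.70001220703125, 183.6999969482422]]
white [[284.5, 208.0], [371.6000061035156, 205.39999389648438], [372.29998779296875, 227.0], [285.1000061035156, 229.60000610351562]] 1502.5
white [[280.79998779296875, 141.6999969482422], [371.79998779296875, 138.3000030517578], [374.1000061035156, 197.60000610351562], [283.0, 201.10000610351562]] 5202.5
```

View pics/c1.png

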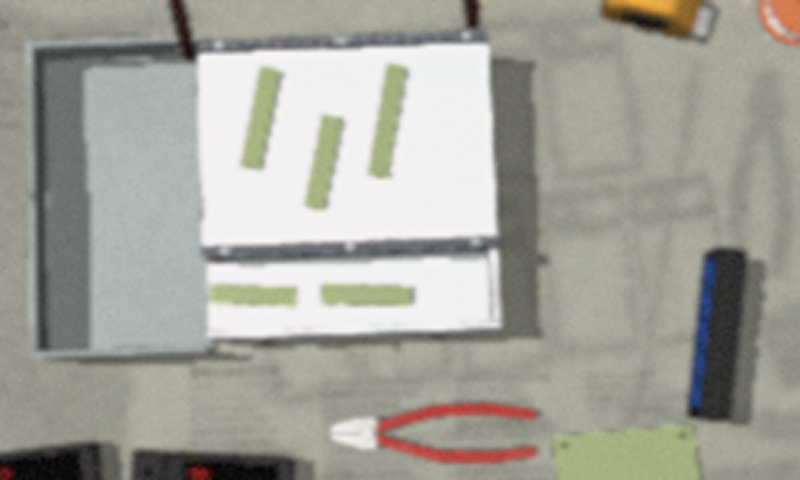

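View pics/c2.png

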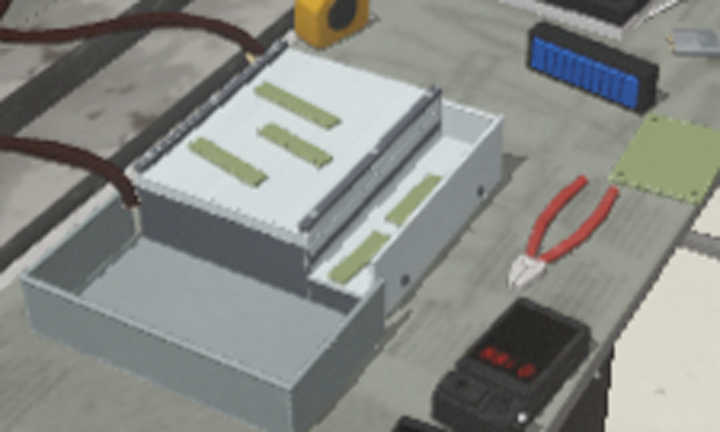

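The crops show clear deck edges, from (200,50) to (495,245) in the top crop. The scraper's black top face lies at about (728,335) there, long in x, with its blue face toward +y. All five offcuts are visible in both views.

```bash
python3 - <<'E'
from h import *
np.set_printoptions(precision=4,suppress=True)
t=cv2.imread("pics/top0.png");s=cv2.imread("pics/scene0.png")
CT,CS=cam("top"),cam("scene")
T=dict(a=(340.6,161.9),b=(300.9,161.2),c=(320.5,175.2),d=(333.6,216.5),e=(298.2,216.7))
S=dict(a=(302.4,182.5),b=(280.9,200.1),c=(302.1,194.9),d=(338.5,212.2),e=(321.5,230.2))
for k in T: print(k,tri(CT,T[k],CS,S[k]))
q=[[280.8,141.7],[371.8,138.3],[374.1,197.6],[283.0,201.1]]
W=np.array([onz(CT,p,.064) for p in q]);print("deck",W[:,:2].tolist(),W.mean(0))
print("yaw",np.degrees([np.arctan2(*(W[1]-W[0])[:2]),np.arctan2(*(W[2]-W[3])[:2])]), "len",np.linalg.norm(W[1]-W[0]),np.linalg.norm(W[3]-W[0]))
# scraper: dark+blue union in top
hsv=cv2.cvtColor(t,cv2.COLOR_BGR2HSV)
for c in blobs(t,(0,0,0),(180,255,62),100,(425,190,470,265)):
  r=cv2.minAreaRect(c);print("black",r,[onz(CT,p,.042)[:2] for p in cv2.boxPoints(r)],onz(CT,r[0],.042))
m=cv2.inRange(cv2.cvtColor(s,cv2.COLOR_BGR2HSV),(0,0,0),(180,255,70))|cv2.inRange(cv2.cvtColor(s,cv2.COLOR_BGR2HSV),(100,80,40),(130,255,255))
k=np.zeros_like(m);k[150:192,368:422]=255
for c in cv2.findContours(m&k,0,1)[0]:
  if cv2.contourArea(c)>100: print("scene scraper",cv2.convexHull(c)[:,0].tolist())
# dims of other tall things
for c in blobs(t,(15,150,120),(30,255,255),100,(390,100,450,145)): print("measure",onz(CT,cen(c),.06))
E
```

```text
a (array([0.5733, 0.0876, 0.0656]), [np.float64(0.0011730460194039265), np.float64(0.0011730460194039974)])
b (array([0.5774, 0.1746, 0.0659]), [np.float64(0.0011102946549197534), np.float64(0.0011102946549199485)])
c (array([0.5451, 0.1324, 0.0659]), [np.float64(0.0010568144033127605), np.float64(0.0010568144033127095)])
d (array([0.4581, 0.1067, 0.0292]), [np.float64(0.0004056960241378071), np.float64(0.00040569602413777483)])
e (array([0.4591, 0.1856, 0.0304]), [np.float64(0.0002816050520565872), np.float64(0.00028160505205654515)])
deck [[0.6238084682728623, 0.21873728261051428], [0.6256064243783525, 0.017662170068943522], [0.49376583420710485, 0.017704406366232273], [0.491599444664554, 0.21607441793554732]] [0.5587 0.1175 0.064 ]
yaw [179.4877 179.3743] len 0.20108315078534705 0.13223583769817998
black ((444.7365417480469, 229.15138244628906), (11.546414375305176, 52.222198486328125), 6.981057643890381) [array([ 0.3677, -0.1143]), array([ 0.4812, -0.1345]), array([ 0.4773, -0.1596]), array([ 0.364 , -0.1391])] [ 0.4222 -0.1368  0.042 ]
scene scraper [[380, 157], [384, 158], [397, 163], [412, 169], [414, 170], [415, 171], [415, 173], [414, 182], [410, 185], [395, 179], [378, 172], [376, 171], [375, 170], [375, 165], [376, 159], [378, 157]]
scene scraper [[412, 150], [409, 153], [404, 157], [402, 157], [381, 150]]
measure [ 0.6599 -0.0984  0.06  ]
```

```bash
python3 -m creep '[{"slide":[2.72,-2.7,0],"angular":[0,0,0],"claw":1},{"slide":[2.72,-2.7,0],"angular":[0,0,0],"claw":1},{"slide":[2.72,-2.7,0],"angular":[0,0,0],"claw":1},{"slide":[2.72,-2.7,0],"angular":[0,0,0],"claw":1},{"slide":[2.72,-2.7,0],"angular":[0,0,0],"claw":1},{"slide":[2.72,-2.7,0],"angular":[0,0,0],"claw":1},{"slide":[2.72,-2.7,0],"angular":[0,0,0],"claw":1},{"slide":[2.72,-2.7,0],"angular":[0,0,0],"claw":1}]'
python3 -m creep '[{"slide":[2.72,-2.7,0],"angular":[0,0,0],"claw":1},{"slide":[2.72,-2.7,0],"angular":[0,0,0],"claw":1},{"slide":[2.72,-2.7,0],"angular":[0,0,0],"claw":1},{"slide":[2.72,-2.7,0],"angular":[0,0,0],"claw":1},{"slide":[0,0,0],"angular":[0,0,0.12],"claw":1},{"slide":[0,0,0],"angular":[0,0,0.12],"claw":1},{"slide":[0,0,0],"angular":[0,0,0.12],"claw":1},{"slide":[0,0,0],"angular":[0,0,0.12],"claw":1},{"slide":[0,0,0],"angular":[0,0,0.12],"claw":1},{"slide":[0,0,0],"angular":[0,0,0],"claw":1}]'
python3 - <<'E'
from h import *
s=manip.sense();print(s["tcp_pos"],s["tool_rot"],s["q"],R.from_quat(s["tool_rot"]).as_matrix())
w=viewer.snapshot("wrist");cv2.imwrite("pics/w1.png",w)
E
```

```text
t: 0.77
tcp_pos: [0.3678, -0.2799, 0.2311]
tool_rot: [0.977, 0.212, -0.0, -0.0]
force: [0.7, -0.8, -0.1]
finger_gap: 1.002
gripper_force: 0.0
t: 1.6
tcp_pos: [0.4217, -0.1381, 0.2311]
tool_rot: [0.996, -0.087, -0.0, -0.0]
force: [-0.1, -0.7, -0.6]
finger_gap: 0.998
gripper_force: 0.0
[ 0.42166593 -0.13813359  0.23107769] [ 9.96223091e-01 -8.68298132e-02 -3.24932230e-04 -1.74215927e-04] [-5.69423776e-01  2.85128500e-01  1.86786151e+00  8.53395682e-06
  9.89339987e-01  1.17524646e+00] [[ 9.84920956e-01 -1.73003843e-01 -6.17155708e-04]
 [-1.73003617e-01 -9.84921106e-01  4.03543468e-04]
 [-6.77664253e-04 -2.90688249e-04 -9.99999728e-01]]
```

View pics/w1.png

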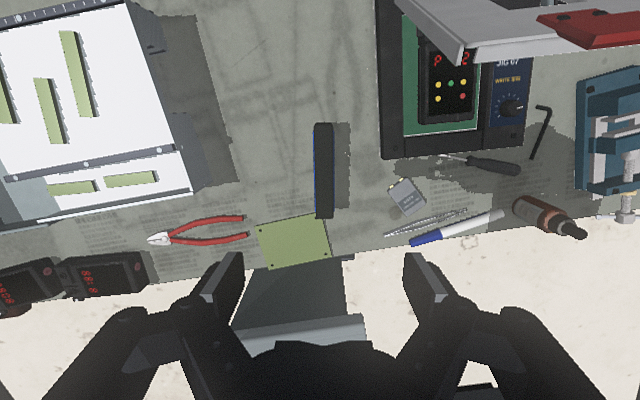

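The wrist view shows the scraper's black top face at about (324,170), spanning rows 122–218 and aligned with the fingers' mid-column of about 323. It sits on the bench with nothing close around it.

```bash
python3 - <<'E'
from h import *
np.set_printoptions(precision=4,suppress=True)
w=cv2.imread("pics/w1.png");CW=cam("wrist");CT=cam("top");CS=cam("scene")
for c in blobs(w,(0,0,0),(180,255,75),100,(300,110,337,225)):
  r=cv2.minAreaRect(c);b=cv2.boxPoints(r);print(r,[onz(CW,p,.042)[:2] for p in b],onz(CW,r[0],.042))
  f=max([onz(CW,p,.042) for p in b],key=lambda p:p[0])
  print("tri centre",tri(CW,r[0],CT,(444.7,229.15)))
# scene top-face outer corners: left (377,158) right (414.5,170) vs wrist corners of blue-side top edge
print("proj check",[proj(CS,[*p,.042]) for p in [(.364,-.139+.025),(.481,-.134)]])
# deck from wrist: offcut a and rear near corner of deck
for c in blobs(w,(30,35,80),(50,255,255),100,(0,20,170,210)): print(cen(c),onz(CW,cen(c),.069),onz(CW,cen(c),.033))
E
```

```text
((323.5, 170.5), (19.0, 97.0), 0.0) [array([ 0.3669, -0.1161]), array([ 0.486 , -0.1378]), array([ 0.4823, -0.1594]), array([ 0.3628, -0.1404])] [ 0.4279 -0.139   0.042 ]
tri centre (array([ 0.4238, -0.1393,  0.0274]), [np.float64(0.001220039411970139), np.float64(0.0012200394119701275)])
proj check [array([411.172 , 174.1591]), array([374.1747, 159.2159])]
[ 70.1821 188.0353] [0.4625 0.1491 0.069 ] [0.4579 0.1847 0.033 ]
[128.8941 179.0897] [0.4612 0.0787 0.069 ] [0.4565 0.106  0.033 ]
[  4.0514 108.6584] [0.5551 0.1778 0.069 ] [0.5614 0.2169 0.033 ]
[ 48.0839 109.8017] [0.5462 0.133  0.069 ] [0.5516 0.1667 0.033 ]
[75.7773 72.7394] [0.5746 0.0885 0.069 ] [0.5833 0.117  0.033 ]
```

```bash
python3 -m creep '[{"slide":[0.3,0,3],"angular":[0,0,0],"claw":1},{"slide":[0,0,3.6],"angular":[0,0,0],"claw":1},{"slide":[0,0,3.6],"angular":[0,0,0],"claw":1},{"slide":[0,0,3.6],"angular":[0,0,0],"claw":1},{"slide":[0,0,3.4],"angular":[0,0,0],"claw":1},{"slide":[0,0,2.4],"angular":[0,0,0],"claw":1},{"slide":[0,0,1.5],"angular":[0,0,0],"claw":1},{"slide":[0,0,1],"angular":[0,0,0],"claw":1},{"slide":[0,0,0],"angular":[0,0,0],"claw":1}]'
python3 -m creep '[{"slide":[0,0,0],"angular":[0,0,0],"claw":-1},{"slide":[0,0,0],"angular":[0,0,0],"claw":-1},{"slide":[0,0,0],"angular":[0,0,0],"claw":-1},{"slide":[0,0,0],"angular":[0,0,0],"claw":-1},{"slide":[0,0,0],"angular":[0,0,0],"claw":-1},{"slide":[0,0,0],"angular":[0,0,0],"claw":-1},{"slide":[0,0,0],"angular":[0,0,0],"claw":-1},{"slide":[0,0,0],"angular":[0,0,0],"claw":-1}]' 60
```

```text
t: 2.4
tcp_pos: [0.4241, -0.1386, 0.0086]
tool_rot: [0.996, -0.085, -0.002, -0.001]
force: [0.3, -0.3, -0.1]
finger_gap: 0.998
gripper_force: 0.0
t: 3.07
tcp_pos: [0.4254, -0.1392, 0.0114]
tool_rot: [0.996, -0.086, 0.001, 0.0]
force: [-1.2, -0.1, 6.0]
finger_gap: 0.292
gripper_force: 60.3
```

```bash
python3 -m creep '[{"slide":[0,0,-1],"angular":[0,0,0],"claw":-1},{"slide":[0,0,-2],"angular":[0,0,0],"claw":-1},{"slide":[0,0,-3],"angular":[0,0,0],"claw":-1},{"slide":[0,0,-3],"angular":[0,0,0],"claw":-1},{"slide":[0,0,-3],"angular":[0,0,0],"claw":-1},{"slide":[0,0,-2],"angular":[0,0,-0.06],"claw":-1},{"slide":[0,0,0],"angular":[0,0,-0.06],"claw":-1},{"slide":[0,0,0],"angular":[0,0,-0.06],"claw":-1},{"slide":[0,0,0],"angular":[0,0,0],"claw":-1}]'
python3 -m creep '[{"slide":[1.36,-1.73,0],"angular":[0,0,0],"claw":-1},{"slide":[1.36,-1.73,0],"angular":[0,0,0],"claw":-1},{"slide":[1.36,-1.73,0],"angular":[0,0,0],"claw":-1},{"slide":[1.36,-1.73,0],"angular":[0,0,0],"claw":-1},{"slide":[1.36,-1.73,0],"angular":[0,0,0],"claw":-1},{"slide":[1.36,-1.73,0],"angular":[0,0,0],"claw":-1},{"slide":[1.36,-1.73,0],"angular":[0,0,0],"claw":-1},{"slide":[1.36,-1.73,0],"angular":[0,0,0],"claw":-1},{"slide":[1.36,-1.73,0],"angular":[0,0,0],"claw":-1},{"slide":[1.36,-1.73,0],"angular":[0,0,0],"claw":-1}]'
python3 -m creep '[{"slide":[0,0,0],"angular":[0,0,0],"claw":-1},{"slide":[0,0,0],"angular":[0,0,0],"claw":-1}]'
python3 - <<'E'
from h import *
s=manip.sense();print(s["q"],R.from_quat(s["tool_rot"]).as_matrix())
A=viewer.snapshot("wrist");B=viewer.snapshot("scene");cv2.imwrite("pics/w2.png",A);cv2.imwrite("pics/s2.png",B)
cv2.imwrite("pics/v5.png",cv2.resize(np.hstack([A[:,:480],B[100:300,200:440].repeat(2,0).repeat(2,1)]),(800,333)))
E
```

```text
t: 3.82
tcp_pos: [0.4246, -0.1387, 0.1515]
tool_rot: [1.0, 0.005, 0.001, 0.0]
force: [0.8, 0.9, -2.0]
finger_gap: 0.298
gripper_force: 59.2
t: 4.65
tcp_pos: [0.5591, 0.0362, 0.15]
tool_rot: [1.0, 0.003, -0.001, -0.0]
force: [-0.0, -0.7, -2.5]
finger_gap: 0.299
gripper_force: 59.3
t: 4.82
tcp_pos: [0.5591, 0.036, 0.1499]
tool_rot: [1.0, 0.004, -0.001, 0.0]
force: [-1.3, -0.9, -2.5]
finger_gap: 0.291
gripper_force: 59.5
[-1.34965367e-01  5.50829441e-01  1.67286634e+00 -3.38438756e-04
  9.19206061e-01  1.42713417e+00] [[ 9.99959486e-01  8.90214395e-03 -1.33346663e-03]
 [ 8.90203116e-03 -9.99960372e-01 -9.04965993e-05]
 [-1.33421940e-03  7.86223715e-05 -9.99999107e-01]]
```

View pics/v5.png

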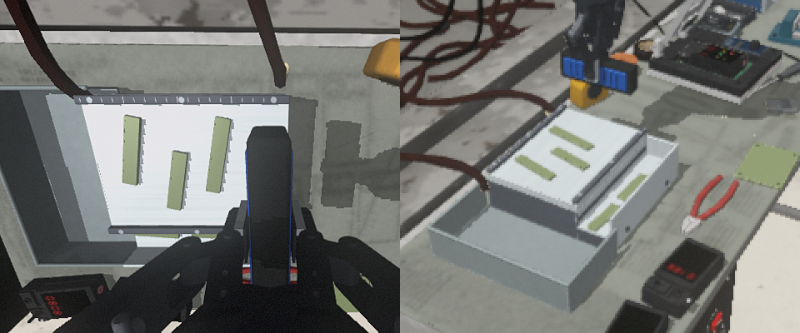

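The left half (wrist) shows the scraper held squarely over the deck's rear, with the offcuts at about (132,150), (178,180) and (219,155) all clear ahead of it. The right half shows it level above the plate. I'll check the end clearances to the rails.

```bash
python3 - <<'E'
from h import *
np.set_printoptions(precision=4,suppress=True)
w=cv2.imread("pics/w2.png");C=cam("wrist")
g=cv2.cvtColor(w,cv2.COLOR_BGR2GRAY)
print("col 322 rows 130-175",g[130:176:3,322]); print("col 150",g[105:140,150]);print("col150 near",g[255:290,150]);print("col 200",g[105:140,200])
for c in blobs(w,(0,0,0),(180,255,70),300,(290,140,350,300)): 
  y=c[:,0,1].min();print("scraper far end row",y,onz(C,(322,y),.1805))
for c in blobs(w,(0,0,190),(180,40,255),2000,(80,100,345,290)):
  h=cv2.boxPoints(cv2.minAreaRect(c));print([onz(C,p,.064)[:2] for p in h])
E
```

```text
col 322 rows 130-175 [223 226 225 222 222 221 226 107  56  60  56  61  60  63  66  65]
col 150 [102  86  85  86  91  89  91  73  97  91 102 118 116 112 113 111 110 102
 103  72 221 236 230 230 228 229 229 230 230 229 229 237 205 117 152]
col150 near [227 226 225 225 229 228 226 224 222 222 222 222 223 230 236 170  86  62
  66  84 101  99 101  99  90  89 137 152 146 147 143 146 146 152 126]
col 200 [131 134 135 136 138 142 147 106 102  91 103 113 108 130 136 161 172 149
 118  73 222 235 231 231 228 229 229 229 230 230 229 230 231 230 228]
scraper far end row 152 [0.6217 0.0365 0.1805]
[array([0.6232, 0.2155]), array([0.6247, 0.0196]), array([0.4913, 0.0154]), array([0.4895, 0.2492])]
```

```bash
python3 -m creep '[{"slide":[-0.3,0,1],"angular":[0,0,0],"claw":-1},{"slide":[0,0,2],"angular":[0,0,0],"claw":-1},{"slide":[0,0,2],"angular":[0,0,0],"claw":-1},{"slide":[0,0,1],"angular":[0,0,0],"claw":-1},{"slide":[0,0,0.7],"angular":[0,0,0],"claw":-1},{"slide":[0,0,0.4],"angular":[0,0,0],"claw":-1},{"slide":[0,0,0],"angular":[0,0,0],"claw":-1},{"slide":[0,0,0],"angular":[0,0,0],"claw":-1}]'
python3 -m creep '[{"slide":[0,0,0.15],"angular":[0,0,0],"claw":-1},{"slide":[0,0,0],"angular":[0,0,0],"claw":-1}]'
python3 -m creep '[{"slide":[0,0,0.15],"angular":[0,0,0],"claw":-1},{"slide":[0,0,0],"angular":[0,0,0],"claw":-1}]'
```

```text
t: 5.58
tcp_pos: [0.5569, 0.0348, 0.0798]
tool_rot: [1.0, 0.004, 0.0, 0.0]
force: [-0.0, 0.4, -2.3]
finger_gap: 0.291
gripper_force: 59.4
t: 5.75
tcp_pos: [0.557, 0.035, 0.0784]
tool_rot: [1.0, 0.004, 0.001, 0.0]
force: [-0.8, -0.4, -2.3]
finger_gap: 0.29
gripper_force: 59.4
t: 5.92
tcp_pos: [0.5566, 0.0351, 0.0765]
tool_rot: [1.0, 0.004, 0.0, 0.0]
force: [0.3, 0.3, -1.9]
finger_gap: 0.293
gripper_force: 59.4
```

```bash
python3 -m creep '[{"slide":[0,0,0.1],"angular":[0,0,0],"claw":-1},{"slide":[0,0,0],"angular":[0,0,0],"claw":-1}]'
python3 -m creep '[{"slide":[0,0,0.1],"angular":[0,0,0],"claw":-1},{"slide":[0,0,0],"angular":[0,0,0],"claw":-1}]'
```

```text
t: 6.08
tcp_pos: [0.5567, 0.0351, 0.0755]
tool_rot: [1.0, 0.004, 0.0, 0.0]
force: [0.4, 0.1, -1.3]
finger_gap: 0.294
gripper_force: 59.6
t: 6.25
tcp_pos: [0.5567, 0.0351, 0.0754]
tool_rot: [1.0, 0.004, 0.0, 0.0]
force: [-1.7, 0.7, 5.0]
finger_gap: 0.295
gripper_force: 60.5
```

```bash
python3 -m creep '[{"slide":[0,-0.5,0],"angular":[0,0,0],"claw":-1},{"slide":[0,-1,0],"angular":[0,0,0],"claw":-1},{"slide":[0,-1,0],"angular":[0,0,0],"claw":-1},{"slide":[0,-1,0],"angular":[0,0,0],"claw":-1},{"slide":[0,-1,0],"angular":[0,0,0],"claw":-1},{"slide":[0,-1,0],"angular":[0,0,0],"claw":-1},{"slide":[0,-1,0],"angular":[0,0,0],"claw":-1},{"slide":[0,-1,0],"angular":[0,0,0],"claw":-1},{"slide":[0,-1,0],"angular":[0,0,0],"claw":-1}]'
python3 -m creep '[{"slide":[0,-1,0],"angular":[0,0,0],"claw":-1},{"slide":[0,-1,0],"angular":[0,0,0],"claw":-1},{"slide":[0,-1,0],"angular":[0,0,0],"claw":-1},{"slide":[0,-0.5,0],"angular":[0,0,0],"claw":-1}]'
python3 - <<'E'
from h import *
A=viewer.snapshot("wrist");B=viewer.snapshot("scene");cv2.imwrite("pics/w3.png",A);cv2.imwrite("pics/s3.png",B)
cv2.imwrite("pics/v6.png",cv2.resize(np.hstack([A[:,:480],B[100:300,200:440].repeat(2,0).repeat(2,1)]),(800,333)))
E
```

```text
t: 7.0
tcp_pos: [0.5571, 0.1198, 0.0754]
tool_rot: [1.0, 0.005, 0.001, 0.001]
force: [-0.9, -5.5, 6.9]
finger_gap: 0.296
gripper_force: 60.5
t: 7.33
tcp_pos: [0.5565, 0.1555, 0.0754]
tool_rot: [1.0, 0.005, 0.001, 0.001]
force: [0.6, -6.6, 5.6]
finger_gap: 0.291
gripper_force: 60.5
```

View pics/v6.png

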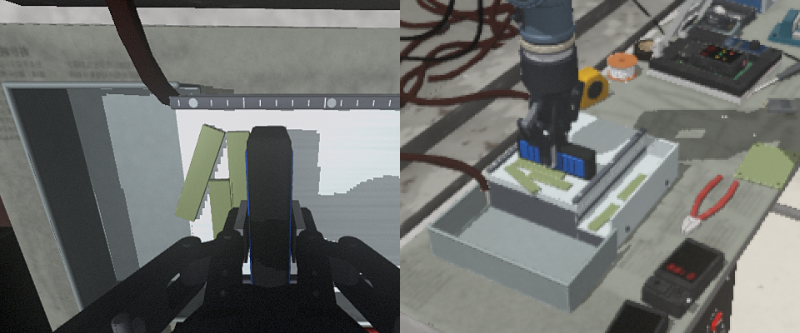

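The offcuts are flat and bunched ahead of the scraper, at about (200,170) to (235,180), with the foremost already over the deck's end. I'll finish the sweep.

```bash
python3 -m creep '[{"slide":[0,-1,0],"angular":[0,0,0],"claw":-1},{"slide":[0,-1,0],"angular":[0,0,0],"claw":-1},{"slide":[0,-1,0],"angular":[0,0,0],"claw":-1},{"slide":[0,-1,0],"angular":[0,0,0],"claw":-1},{"slide":[0,-1,0],"angular":[0,0,0],"claw":-1},{"slide":[0,-1,0],"angular":[0,0,0],"claw":-1},{"slide":[0,0,0],"angular":[0,0,0],"claw":-1},{"slide":[0,0,0],"angular":[0,0,0],"claw":-1},{"slide":[0,0,0],"angular":[0,0,0],"claw":-1},{"slide":[0,0,0],"angular":[0,0,0],"claw":-1}]'
python3 - <<'E'
from h import *
A=viewer.snapshot("wrist");B=viewer.snapshot("scene");cv2.imwrite("pics/w4.png",A);cv2.imwrite("pics/s4.png",B)
CS=cam("scene")
for c in blobs(B,(30,35,60),(50,255,255),roi=(200,150,370,290)): print(cen(c),cv2.contourArea(c),onz(CS,cen(c),.07),onz(CS,cen(c),.006))
CW=cam("wrist")
for c in blobs(A,(30,35,60),(50,255,255),roi=(0,60,400,390)): print(cen(c),cv2.contourArea(c),onz(CW,cen(c),.006))
E
```

```text
t: 8.27
tcp_pos: [0.5558, 0.2167, 0.0754]
tool_rot: [1.0, 0.004, 0.001, -0.001]
force: [-0.3, -0.0, 5.9]
finger_gap: 0.296
gripper_force: 60.6
[268.6497076 235.2005848] 285.0 [0.52338346 0.29504548 0.07      ] [0.57221668 0.23724589 0.006     ]
[321.58522727 230.17234848] 88.0 [0.43391704 0.22527702 0.07      ] [0.47403662 0.16068228 0.006     ]
[338.48641975 212.15061728] 67.5 [0.43310475 0.15240351 0.07      ] [0.47314522 0.08071121 0.006     ]
[288.79723388 172.87437227] 2024.5 [0.58716321 0.24468104 0.006     ]
```

```bash
python3 -m creep '[{"slide":[0,0,-1],"angular":[0,0,0],"claw":-1},{"slide":[0,0,-3],"angular":[0,0,0],"claw":-1},{"slide":[0,0,-3],"angular":[0,0,0],"claw":-1},{"slide":[0,0,-3],"angular":[0,0,0],"claw":-1},{"slide":[0.9,2,-3],"angular":[0,0,0],"claw":-1},{"slide":[0.9,2,-1],"angular":[0,0,0],"claw":-1},{"slide":[0.9,2,0],"angular":[0,0,0],"claw":-1},{"slide":[0.9,2,0],"angular":[0,0,0],"claw":-1},{"slide":[0.9,2,0],"angular":[0,0,0],"claw":-1},{"slide":[0,0,0],"angular":[0,0,0],"claw":-1}]'
python3 -m creep '[{"slide":[0,0,0],"angular":[0,0.12,0],"claw":-1},{"slide":[0,0,0],"angular":[0,0.12,0],"claw":-1},{"slide":[0,0,0],"angular":[0,0.12,0],"claw":-1},{"slide":[0,0,0],"angular":[0,0.12,0],"claw":-1},{"slide":[0,0,0],"angular":[0,0.12,0],"claw":-1},{"slide":[0,0,0],"angular":[0,0.12,0],"claw":-1},{"slide":[0,0,0],"angular":[0,0,0],"claw":-1}]'
python3 -c "from h import *;s=manip.sense();print(s['q'],R.from_quat(s['tool_rot']).as_matrix().round(4))"
```

```text
t: 9.2
tcp_pos: [0.6024, 0.1123, 0.2144]
tool_rot: [1.0, 0.002, 0.001, 0.001]
force: [0.3, -0.3, -1.4]
finger_gap: 0.296
gripper_force: 59.6
t: 9.78
tcp_pos: [0.5939, 0.1167, 0.2089]
tool_rot: [0.945, 0.004, 0.328, -0.002]
force: [-2.3, -1.3, -3.8]
finger_gap: 0.293
gripper_force: 59.6
[0.00901641 0.41810741 2.00409255 0.02216742 0.05088341 1.54962329] [[ 0.7847  0.009   0.6198]
 [ 0.0061 -1.      0.0067]
 [ 0.6198 -0.0015 -0.7847]]
```

The outward tilt stops at the q5 limit. The sideways tilt is reachable with q4 near +90°, so I'll undo this one, yaw the tool 90° and then tilt toward +y.

```bash
python3 -m creep '[{"slide":[0,0,0],"angular":[0,-0.11,0],"claw":-1},{"slide":[0,0,0],"angular":[0,-0.11,0],"claw":-1},{"slide":[0,0,0],"angular":[0,-0.11,0],"claw":-1},{"slide":[0,0,0],"angular":[0,-0.11,0],"claw":-1},{"slide":[0,0,0],"angular":[0,-0.11,0],"claw":-1},{"slide":[0,0,0],"angular":[0,-0.12,0],"claw":-1},{"slide":[-1,0,0],"angular":[0,0,-0.12],"claw":-1},{"slide":[-1,0,0],"angular":[0,0,-0.12],"claw":-1},{"slide":[-1,0,-1],"angular":[0,0,-0.12],"claw":-1},{"slide":[-1,0,-1],"angular":[0,0,-0.12],"claw":-1}]'
python3 -m creep '[{"slide":[0,0,-1],"angular":[0,0,-0.12],"claw":-1},{"slide":[0,0,-1],"angular":[0,0,-0.12],"claw":-1},{"slide":[0,0,-1],"angular":[0,0,-0.12],"claw":-1},{"slide":[0,0,0],"angular":[0,0,-0.12],"claw":-1},{"slide":[0,0,0],"angular":[0,0,-0.12],"claw":-1},{"slide":[0,0,0],"angular":[0,0,-0.12],"claw":-1},{"slide":[0,0,0],"angular":[0,0,-0.12],"claw":-1},{"slide":[0,0,0],"angular":[0,0,-0.12],"claw":-1},{"slide":[0,0,0],"angular":[0,0,-0.12],"claw":-1},{"slide":[0,0,0],"angular":[0,0,0],"claw":-1}]'
python3 -c "from h import *;s=manip.sense();print(s['q'],R.from_quat(s['tool_rot']).as_matrix().round(4))"
```

```text
t: 10.62
tcp_pos: [0.5615, 0.1089, 0.2325]
tool_rot: [0.97, 0.245, 0.008, 0.001]
force: [0.0, -0.4, -2.5]
finger_gap: 0.299
gripper_force: 59.4
t: 11.45
tcp_pos: [0.5618, 0.1088, 0.2633]
tool_rot: [0.707, 0.707, 0.007, 0.007]
force: [0.6, -0.6, -2.3]
finger_gap: 0.295
gripper_force: 59.4
[-4.59137894e-03  4.11963525e-01  1.54461378e+00  1.26718738e-03
  1.16530101e+00 -4.60977832e-03] [[ 5.000e-04  9.998e-01  1.970e-02]
 [ 1.000e+00 -5.000e-04  1.100e-03]
 [ 1.100e-03  1.970e-02 -9.998e-01]]
```

```bash
python3 -m creep '[{"slide":[0,0,0],"angular":[0.02,0,0],"claw":-1},{"slide":[0,0,0],"angular":[0,0.12,0],"claw":-1},{"slide":[0,0,0],"angular":[0,0.12,0],"claw":-1},{"slide":[0,0,0],"angular":[0,0.12,0],"claw":-1},{"slide":[0,0,0],"angular":[0,0.12,0],"claw":-1},{"slide":[0,0,0],"angular":[0,0.12,0],"claw":-1},{"slide":[0,0,0],"angular":[0,0.12,0],"claw":-1},{"slide":[0,0,0],"angular":[0,0,0],"claw":-1}]'
python3 -c "from h import *;s=manip.sense();print(s['q'],R.from_quat(s['tool_rot']).as_matrix().round(4))"
python3 -m creep '[{"slide":[0,0,0],"angular":[0,0.12,0],"claw":-1},{"slide":[0,0,0],"angular":[0,0.12,0],"claw":-1},{"slide":[0,0,0],"angular":[0,0.12,0],"claw":-1},{"slide":[0,0,0],"angular":[0,0.12,0],"claw":-1},{"slide":[0,0,0],"angular":[0,0.12,0],"claw":-1},{"slide":[0,0,0],"angular":[0,0.12,0],"claw":-1},{"slide":[0,0,0],"angular":[0,0.12,0],"claw":-1},{"slide":[0,0,0],"angular":[0,0,0],"claw":-1}]'
python3 -c "from h import *;s=manip.sense();print(s['q'],R.from_quat(s['tool_rot']).as_matrix().round(4))"
```

```text
t: 12.12
tcp_pos: [0.562, 0.1049, 0.2602]
tool_rot: [0.665, 0.658, 0.249, -0.251]
force: [0.3, -1.2, -2.9]
finger_gap: 0.295
gripper_force: 59.6
[-0.35763198  0.5094485   1.62158569  0.68605315  1.36582582 -0.61662586] [[ 0.0097  1.      0.0015]
 [ 0.7499 -0.0083  0.6615]
 [ 0.6615 -0.0053 -0.7499]]
t: 12.78
tcp_pos: [0.5614, 0.1086, 0.2575]
tool_rot: [0.504, 0.5, 0.495, -0.501]
force: [-0.0, -0.3, -2.7]
finger_gap: 0.294
gripper_force: 59.8
[-0.51166916  0.88281519  1.65750674  1.13188425  1.84444803 -1.02322273] [[ 1.000e-02  1.000e+00 -7.000e-04]
 [ 8.600e-03  7.000e-04  1.000e+00]
 [ 9.999e-01 -1.000e-02 -8.600e-03]]
```

```bash
python3 -m creep '[{"slide":[0,0,0],"angular":[0,0.0086,-0.01],"claw":-1},{"slide":[-2,0,0],"angular":[0,0,0],"claw":-1},{"slide":[-2,0,0],"angular":[0,0,0],"claw":-1},{"slide":[-2,0,0],"angular":[0,0,0],"claw":-1},{"slide":[-2,0,0],"angular":[0,0,0],"claw":-1},{"slide":[-1,0,0],"angular":[0,0,0],"claw":-1},{"slide":[0,0,0],"angular":[0,0,0],"claw":-1}]'
python3 - <<'E'
from h import *
s=manip.sense();print(s['q'],R.from_quat(s['tool_rot']).as_matrix().round(4))
B=viewer.snapshot("scene");A=viewer.snapshot("top");cv2.imwrite("pics/s5.png",B);cv2.imwrite("pics/t5.png",A)
cv2.imwrite("pics/v7.png",np.hstack([A[80:300,200:520],B[80:300,200:520]]))
E
```

```text
t: 13.37
tcp_pos: [0.5629, 0.1087, 0.1721]
tool_rot: [0.498, 0.504, 0.502, -0.496]
force: [0.2, 0.5, -2.0]
finger_gap: 0.297
gripper_force: 59.8
[-0.51049509  1.03560615  1.63210883  1.10664265  1.79144748 -1.16229181] [[-1.180e-02  9.999e-01  1.000e-04]
 [ 4.600e-03 -0.000e+00  1.000e+00]
 [ 9.999e-01  1.180e-02 -4.600e-03]]
```

View pics/v7.png

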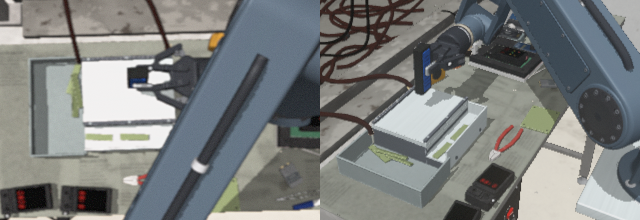

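The scene view shows the scraper vertical in the horizontal hand at (425,65), clear above the empty deck. The three offcuts lie in the pan at (390,155), and the tape measure at (437,75) is untouched.

```bash
python3 -m creep '[{"slide":[-1,0,0],"angular":[0,0.003,0.006],"claw":-1},{"slide":[-1,0,0],"angular":[0,0,0],"claw":-1},{"slide":[-1,0,0],"angular":[0,0,0],"claw":-1},{"slide":[-0.8,0,0],"angular":[0,0,0],"claw":-1},{"slide":[-0.4,0,0],"angular":[0,0,0],"claw":-1},{"slide":[0,0,0],"angular":[0,0,0],"claw":-1},{"slide":[0,0,0],"angular":[0,0,0],"claw":-1}]'
python3 -c "from h import *;s=manip.sense();print(R.from_quat(s['tool_rot']).as_matrix().round(4))"
python3 -m creep '[{"slide":[-0.15,0,0],"angular":[0,0,0],"claw":-1},{"slide":[0,0,0],"angular":[0,0,0],"claw":-1}]'
python3 -m creep '[{"slide":[-0.15,0,0],"angular":[0,0,0],"claw":-1},{"slide":[0,0,0],"angular":[0,0,0],"claw":-1}]'
```

```text
t: 14.05
tcp_pos: [0.5628, 0.1082, 0.13]
tool_rot: [0.499, 0.5, 0.502, -0.499]
force: [0.4, 0.7, -1.4]
finger_gap: 0.294
gripper_force: 59.8
[[-0.0044  1.      0.0025]
 [-0.0027 -0.0025  1.    ]
 [ 1.      0.0044  0.0027]]
t: 14.22
tcp_pos: [0.5629, 0.1082, 0.1288]
tool_rot: [0.499, 0.5, 0.502, -0.498]
force: [0.1, 0.1, -2.7]
finger_gap: 0.293
gripper_force: 59.8
t: 14.38
tcp_pos: [0.5629, 0.1082, 0.1273]
tool_rot: [0.499, 0.5, 0.502, -0.498]
force: [0.1, 0.2, -3.4]
finger_gap: 0.293
gripper_force: 59.8
```

```bash
python3 -m creep '[{"slide":[-0.15,0,0],"angular":[0,0,0],"claw":-1},{"slide":[0,0,0],"angular":[0,0,0],"claw":-1}]'
python3 -m creep '[{"slide":[-0.15,0,0],"angular":[0,0,0],"claw":-1},{"slide":[0,0,0],"angular":[0,0,0],"claw":-1}]'
python3 -m creep '[{"slide":[-0.1,0,0],"angular":[0,0,0],"claw":-1},{"slide":[0,0,0],"angular":[0,0,0],"claw":-1}]'
```

```text
t: 14.55
tcp_pos: [0.563, 0.1081, 0.1258]
tool_rot: [0.499, 0.5, 0.502, -0.498]
force: [0.5, -0.3, -1.9]
finger_gap: 0.293
gripper_force: 59.8
t: 14.72
tcp_pos: [0.5629, 0.108, 0.1257]
tool_rot: [0.498, 0.5, 0.503, -0.499]
force: [0.5, -1.5, 3.7]
finger_gap: 0.297
gripper_force: 60.1
t: 14.88
tcp_pos: [0.5629, 0.108, 0.1257]
tool_rot: [0.497, 0.499, 0.504, -0.5]
force: [-0.0, -1.6, 6.6]
finger_gap: 0.294
gripper_force: 60.1
```

```bash
python3 -m creep '[{"slide":[0.15,0,0],"angular":[0,0,0],"claw":-1},{"slide":[0,0,0],"angular":[0,0,0],"claw":-1}]'
python3 -m creep '[{"slide":[0,0,0],"angular":[0,0,0],"claw":0},{"slide":[0,0,0],"angular":[0,0,0],"claw":1},{"slide":[0,0,0],"angular":[0,0,0],"claw":1},{"slide":[0,0,0],"angular":[0,0,0],"claw":1},{"slide":[0,0,0],"angular":[0,0,0],"claw":1},{"slide":[0,0,0],"angular":[0,0,0],"claw":1},{"slide":[0,0,0],"angular":[0,0,0],"claw":1},{"slide":[0,0,0],"angular":[0,0,0],"claw":1},{"slide":[0,0,0],"angular":[0,0,0],"claw":1}]'
python3 - <<'E'
from h import *
np.set_printoptions(precision=4,suppress=True)
s=manip.sense();print(s['q'])
B=viewer.snapshot("scene");W=viewer.snapshot("wrist");cv2.imwrite("pics/s6.png",B);cv2.imwrite("pics/w6.png",W)
cv2.imwrite("pics/v8.png",cv2.resize(np.hstack([W,B]),(800,250)))
E
```

```text
t: 15.05
tcp_pos: [0.563, 0.1081, 0.1257]
tool_rot: [0.498, 0.5, 0.503, -0.499]
force: [-0.5, -1.1, 3.1]
finger_gap: 0.295
gripper_force: 59.8
t: 15.8
tcp_pos: [0.5629, 0.1082, 0.1248]
tool_rot: [0.499, 0.5, 0.502, -0.499]
force: [-0.1, -0.3, 0.9]
finger_gap: 0.999
gripper_force: 0.0
[-0.5118  1.1229  1.6063  1.0984  1.7692 -1.211 ]
```

View pics/v8.png

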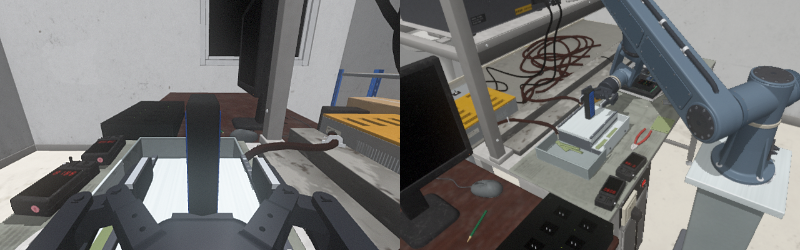

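The wrist view shows the scraper standing free between the open fingers at (203,150). The scene view confirms it upright on the deck at (590,102). I'll raise the hand straight up past it, then tilt back.

```bash
python3 -m creep '[{"slide":[1,0,0],"angular":[0,0,0],"claw":1},{"slide":[2,0,0],"angular":[0,0,0],"claw":1},{"slide":[2.5,0,0],"angular":[0,0,0],"claw":1},{"slide":[2.5,0,0],"angular":[0,0,0],"claw":1},{"slide":[2.5,0,0],"angular":[0,0,0],"claw":1},{"slide":[1.5,0,0],"angular":[0,0,0],"claw":1},{"slide":[0,0,0],"angular":[0,0,0],"claw":1}]'
python3 -m creep '[{"slide":[0,0,0],"angular":[0,-0.12,0],"claw":1},{"slide":[0,0,0],"angular":[0,-0.12,0],"claw":1},{"slide":[0,0,0],"angular":[0,-0.12,0],"claw":1},{"slide":[0,0,0],"angular":[0,-0.12,0],"claw":1},{"slide":[0,0,0],"angular":[0,-0.12,0],"claw":1},{"slide":[0,0,0],"angular":[0,-0.12,0],"claw":1},{"slide":[0,0,0],"angular":[0,-0.12,0],"claw":1},{"slide":[0,0,0],"angular":[0,-0.12,0],"claw":1},{"slide":[0,0,0],"angular":[0,-0.12,0],"claw":1},{"slide":[0,0,0],"angular":[0,-0.12,0],"claw":1}]'
python3 -m creep '[{"slide":[0,0,0],"angular":[0,-0.12,0],"claw":1},{"slide":[0,0,0],"angular":[0,-0.12,0],"claw":1},{"slide":[0,0,0],"angular":[0,-0.12,0],"claw":1},{"slide":[0,0,0],"angular":[0,0,0],"claw":1},{"slide":[0,0,0],"angular":[0,0,0],"claw":1}]'
python3 - <<'E'
from h import *
np.set_printoptions(precision=4,suppress=True)
s=manip.sense();print(s['q'],R.from_quat(s['tool_rot']).as_matrix().round(4))
W=viewer.snapshot("wrist");cv2.imwrite("pics/w7.png",W);C=cam("wrist",s)
T=viewer.snapshot("top");cv2.imwrite("pics/t7.png",T)
for z,n in((.184,"top"),(.064,"foot")):print(n,[proj(C,[.563+a,.0985+b,z]).round(0).tolist() for a in(-.013,.013) for b in (-.021,.021)])
for c in blobs(W,(0,0,0),(180,255,75),300,(200,60,450,300)): 
  r=cv2.minAreaRect(c);print(cen(c),r,onz(C,cen(c),.184))
E
```

```text
t: 16.48
tcp_pos: [0.5622, 0.1083, 0.2482]
tool_rot: [0.498, 0.502, 0.503, -0.497]
force: [0.2, -0.3, 0.6]
finger_gap: 1.0
gripper_force: 0.0
t: 17.32
tcp_pos: [0.5625, 0.1072, 0.2455]
tool_rot: [0.696, 0.695, 0.132, -0.126]
force: [-0.0, 0.7, 0.2]
finger_gap: 0.995
gripper_force: 0.0
t: 17.73
tcp_pos: [0.5615, 0.1096, 0.2445]
tool_rot: [0.707, 0.708, 0.006, -0.003]
force: [-0.5, 0.7, 0.2]
finger_gap: 0.997
gripper_force: 0.0
[-0.0099  0.4381  1.5578  0.0155  1.1417 -0.0178] [[-0.0015  1.      0.0042]
 [ 0.9999  0.0014  0.014 ]
 [ 0.014   0.0042 -0.9999]]
top [[310.0, 254.0], [309.0, 205.0], [341.0, 254.0], [343.0, 205.0]]
foot [[314.0, 206.0], [314.0, 173.0], [335.0, 206.0], [336.0, 173.0]]
[415.4136 280.5284] ((418.5, 275.5), (47.0, 31.0), 90.0) [0.6397 0.052  0.184 ]
[231.364  280.6592] ((234.58824157714844, 280.3529357910156), (25.72478675842285, 54.19355010986328), 30.963756561279297) [0.483  0.0518 0.184 ]
[325.7775 234.0686] ((325.4999694824219, 216.99996948242188), (26.999996185302734, 65.99998474121094), 0.0) [0.5631 0.0952 0.184 ]
[417.8132 145.9866] ((413.5, 155.5), (191.0, 71.0), 90.0) [0.6298 0.1653 0.184 ]
[207.0616  72.3568] ((207.19288635253906, 73.20050811767578), (27.358867645263672, 14.03566837310791), 85.91438293457031) [0.4827 0.2141 0.184 ]
```

```bash
python3 -m creep '[{"slide":[0,0,0],"angular":[0.004,-0.014,0],"claw":1},{"slide":[-1.1,0.15,0],"angular":[0,0,0],"claw":1},{"slide":[0,0,2],"angular":[0,0,0],"claw":1},{"slide":[0,0,2.5],"angular":[0,0,0],"claw":1},{"slide":[0,0,2.5],"angular":[0,0,0],"claw":1},{"slide":[0,0,1.8],"angular":[0,0,0],"claw":1},{"slide":[0,0,1],"angular":[0,0,0],"claw":1},{"slide":[0,0,0],"angular":[0,0,0],"claw":1},{"slide":[0,0,0],"angular":[0,0,0],"claw":1}]'
python3 -c "from h import *;s=manip.sense();print(R.from_quat(s['tool_rot']).as_matrix().round(4))"
python3 -m creep '[{"slide":[0,0,0],"angular":[0,0,0],"claw":-1},{"slide":[0,0,0],"angular":[0,0,0],"claw":-1},{"slide":[0,0,0],"angular":[0,0,0],"claw":-1},{"slide":[0,0,0],"angular":[0,0,0],"claw":-1},{"slide":[0,0,0],"angular":[0,0,0],"claw":-1},{"slide":[0,0,0],"angular":[0,0,0],"claw":-1},{"slide":[0,0,0],"angular":[0,0,0],"claw":-1},{"slide":[0,0,0],"angular":[0,0,0],"claw":-1}]' 70
```

```text
t: 18.58
tcp_pos: [0.5642, 0.0958, 0.1467]
tool_rot: [0.708, 0.706, -0.0, 0.001]
force: [0.1, 0.1, -0.0]
finger_gap: 0.999
gripper_force: 0.0
[[ 3.7e-03  1.0e+00  8.0e-04]
 [ 1.0e+00 -3.7e-03 -1.4e-03]
 [-1.4e-03  8.0e-04 -1.0e+00]]
t: 19.25
tcp_pos: [0.5642, 0.0969, 0.1477]
tool_rot: [0.708, 0.706, 0.0, 0.001]
force: [-0.3, 0.5, 5.2]
finger_gap: 0.293
gripper_force: 69.4
```

```bash
python3 -m creep '[{"slide":[0,0,-1],"angular":[0,0,0],"claw":-1},{"slide":[0,0,-2],"angular":[0,0,0],"claw":-1},{"slide":[0,0,-2.5],"angular":[0,0,0],"claw":-1},{"slide":[0,0,-2.5],"angular":[0,0,0],"claw":-1},{"slide":[0,0,0],"angular":[0,0,0.12],"claw":-1},{"slide":[0,0,0],"angular":[0,0,0.12],"claw":-1},{"slide":[0,0,0],"angular":[0,0,0.12],"claw":-1},{"slide":[0,0,0],"angular":[0,0,0.12],"claw":-1},{"slide":[0,0,0],"angular":[0,0,0.12],"claw":-1},{"slide":[0,0,0],"angular":[0,0,0.12],"claw":-1}]'
python3 -m creep '[{"slide":[0,0,0],"angular":[0,0,0.12],"claw":-1},{"slide":[0,0,0],"angular":[0,0,0.12],"claw":-1},{"slide":[0,0,0],"angular":[0,0,0.12],"claw":-1},{"slide":[0,0,0],"angular":[0,0,0.12],"claw":-1},{"slide":[0,0,0],"angular":[0,0,0.12],"claw":-1},{"slide":[0,0,0],"angular":[0,0,0.12],"claw":-1},{"slide":[0,0,0],"angular":[0,0,0.118],"claw":-1},{"slide":[0,0,0],"angular":[0,0,0],"claw":-1}]'
python3 -m creep '[{"slide":[-1.77,0.83,0],"angular":[0,0,0],"claw":-1},{"slide":[-1.77,0.83,0],"angular":[0,0,0],"claw":-1},{"slide":[-1.77,0.83,0],"angular":[0,0,0],"claw":-1},{"slide":[-1.77,0.83,0],"angular":[0,0,0],"claw":-1},{"slide":[-1.77,0.83,0],"angular":[0,0,0],"claw":-1},{"slide":[-1.77,0.83,0],"angular":[0,0,0],"claw":-1},{"slide":[0,0,0],"angular":[0,0,0],"claw":-1},{"slide":[0,0,0],"angular":[0,0,0],"claw":-1}]'
python3 - <<'E'
from h import *
np.set_printoptions(precision=4,suppress=True)
s=manip.sense();print(s['q'],R.from_quat(s['tool_rot']).as_matrix().round(4))
W=viewer.snapshot("wrist");cv2.imwrite("pics/w8.png",W)
T=viewer.snapshot("top");cv2.imwrite("pics/t8.png",T)
cv2.imwrite("pics/v9.png",cv2.resize(np.hstack([W,T[100:300,200:520].repeat(2,0).repeat(2,1)]),(800,250)))
E
```

```text
t: 20.08
tcp_pos: [0.5631, 0.097, 0.2266]
tool_rot: [0.913, 0.409, -0.0, 0.001]
force: [0.1, -0.1, -2.9]
finger_gap: 0.294
gripper_force: 69.1
t: 20.75
tcp_pos: [0.5632, 0.097, 0.2265]
tool_rot: [1.0, 0.004, -0.0, 0.001]
force: [-0.9, 0.3, -1.8]
finger_gap: 0.299
gripper_force: 69.1
t: 21.42
tcp_pos: [0.4573, 0.0459, 0.2269]
tool_rot: [1.0, 0.006, 0.0, 0.001]
force: [-0.0, -0.1, -2.5]
finger_gap: 0.296
gripper_force: 69.2
[-0.1431  0.3123  1.8387 -0.0013  0.9895  1.4165] [[ 0.9999  0.0119  0.001 ]
 [ 0.0119 -0.9999 -0.0013]
 [ 0.0009  0.0013 -1.    ]]
```

View pics/w8.png

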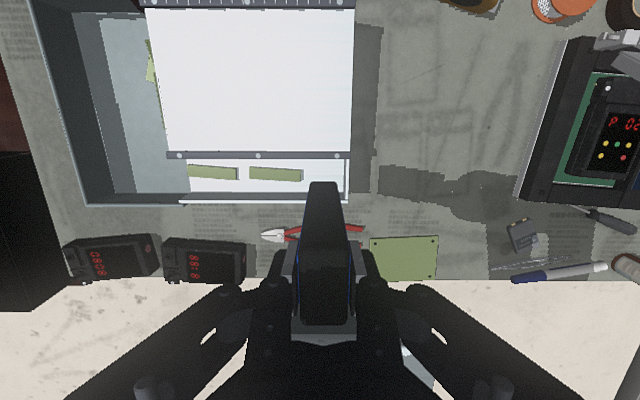

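The wrist view shows the scraper held upright, with its lower end at about (322,183). The gutter with both offcuts is at (213,172) and (275,174), its rear wall at about column 347, and the near wall at rows 193–204.

```bash
python3 - <<'E'
from h import *
np.set_printoptions(precision=4,suppress=True)
w=cv2.imread("pics/w8.png");C=cam("wrist");g=cv2.cvtColor(w,cv2.COLOR_BGR2GRAY)
for c in(200,250,300): print(c,"rows145-212",g[145:212,c].tolist())
print("cols 325-360 row 165",g[165,325:362].tolist())
print("scraper bottom far edge",[onz(C,(322,r),.1432).round(4) for r in(181,183)])
print("scraper rows col322",g[172:192,322].tolist())
for c in blobs(w,(30,35,60),(50,255,255),100,(170,155,310,190)):
  b=cv2.boxPoints(cv2.minAreaRect(c));print([onz(C,p,.033)[:2] for p in b])
for r in(190,192,194,204):print(r,onz(C,(250,r),.062))
print("deck far/near rail inner",[onz(C,(250,r),.064) for r in (9,151)],onz(C,(347,165),.028),onz(C,(350,165),.062))
E
```

```text
200 rows145-212 [227, 229, 228, 229, 235, 215, 115, 99, 120, 120, 115, 114, 104, 100, 218, 235, 229, 228, 234, 215, 117, 137, 170, 162, 162, 157, 157, 156, 158, 152, 154, 153, 168, 219, 228, 226, 227, 226, 227, 226, 228, 225, 226, 223, 228, 235, 195, 117, 97, 102, 102, 103, 100, 98, 78, 207, 235, 234, 151, 106, 120, 134, 145, 130, 124, 125, 136]
250 rows145-212 [228, 228, 230, 229, 235, 215, 115, 102, 120, 118, 116, 117, 113, 88, 221, 233, 230, 229, 226, 229, 237, 147, 137, 158, 147, 149, 149, 147, 147, 146, 146, 144, 136, 150, 218, 229, 226, 226, 228, 226, 226, 224, 224, 226, 226, 229, 217, 136, 93, 107, 107, 102, 104, 103, 80, 189, 233, 230, 166, 135, 140, 138, 143, 137, 139, 136, 134]
300 rows145-212 [227, 226, 228, 229, 229, 244, 145, 91, 114, 109, 110, 117, 108, 95, 216, 234, 226, 225, 226, 225, 226, 226, 226, 239, 151, 124, 146, 138, 127, 119, 112, 111, 107, 122, 112, 90, 170, 223, 225, 225, 222, 225, 224, 225, 224, 231, 213, 132, 92, 100, 99, 100, 103, 94, 74, 175, 228, 234, 166, 125, 130, 130, 128, 130, 121, 120, 113]
cols 325-360 row 165 [226, 225, 225, 222, 225, 225, 225, 224, 223, 223, 226, 225, 225, 224, 223, 226, 225, 230, 223, 110, 126, 201, 237, 224, 123, 91, 96, 94, 92, 97, 98, 90, 99, 95, 99, 97, 94]
scraper bottom far edge [array([0.4804, 0.0479, 0.1432]), array([0.4787, 0.0478, 0.1432])]
scraper rows col322 [225, 226, 225, 220, 220, 222, 223, 224, 242, 142, 42, 57, 60, 59, 64, 63, 58, 56, 56, 56]
[array([0.4545, 0.1399]), array([0.4688, 0.138 ]), array([0.4655, 0.075 ]), array([0.4511, 0.0761])]
[array([0.4567, 0.2171]), array([0.471 , 0.2139]), array([0.4667, 0.1544]), array([0.4524, 0.1568])]
190 [0.4475 0.1311 0.062 ]
192 [0.4451 0.1313 0.062 ]
194 [0.4426 0.1314 0.062 ]
204 [0.4303 0.1323 0.062 ]
deck far/near rail inner [array([0.6269, 0.1178, 0.064 ]), array([0.4928, 0.1274, 0.064 ])] [0.4713 0.0169 0.028 ] [0.4781 0.0166 0.062 ]
```

```bash
python3 -m creep '[{"slide":[0.08,0,1],"angular":[0.001,-0.001,0],"claw":-1},{"slide":[0,0,2],"angular":[0,0,0],"claw":-1},{"slide":[0,0,2],"angular":[0,0,0],"claw":-1},{"slide":[0,0,1.5],"angular":[0,0,0],"claw":-1},{"slide":[0,0,0.8],"angular":[0,0,0],"claw":-1},{"slide":[0,0,0.6],"angular":[0,0,0],"claw":-1},{"slide":[0,0,0],"angular":[0,0,0],"claw":-1}]'
python3 -m creep '[{"slide":[0,0,0.5],"angular":[0,0,0],"claw":-1},{"slide":[0,0,0.5],"angular":[0,0,0],"claw":-1},{"slide":[0,0,0],"angular":[0,0,0],"claw":-1}]'
python3 -m creep '[{"slide":[0,0,0.5],"angular":[0,0,0],"claw":-1},{"slide":[0,0,0.5],"angular":[0,0,0],"claw":-1},{"slide":[0,0,0.5],"angular":[0,0,0],"claw":-1},{"slide":[0,0,0],"angular":[0,0,0],"claw":-1}]'
```

```text
t: 22.1
tcp_pos: [0.4592, 0.0462, 0.1469]
tool_rot: [1.0, 0.006, -0.001, 0.0]
force: [-1.4, 0.3, -2.2]
finger_gap: 0.291
gripper_force: 69.2
t: 22.35
tcp_pos: [0.4589, 0.046, 0.1375]
tool_rot: [1.0, 0.005, 0.0, 0.0]
force: [-0.9, 0.5, -1.8]
finger_gap: 0.298
gripper_force: 69.2
t: 22.68
tcp_pos: [0.4583, 0.046, 0.1219]
tool_rot: [1.0, 0.005, -0.001, 0.0]
force: [-0.6, -0.1, -2.2]
finger_gap: 0.296
gripper_force: 69.2
```

```bash
python3 -m creep '[{"slide":[0,0,0.5],"angular":[0,0,0],"claw":-1},{"slide":[0,0,0.3],"angular":[0,0,0],"claw":-1},{"slide":[0,0,0],"angular":[0,0,0],"claw":-1}]'
python3 -m creep '[{"slide":[0,0,0.15],"angular":[0,0,0],"claw":-1},{"slide":[0,0,0],"angular":[0,0,0],"claw":-1}]'
python3 -m creep '[{"slide":[0,0,0.1],"angular":[0,0,0],"claw":-1},{"slide":[0,0,0],"angular":[0,0,0],"claw":-1}]'
```

```text
t: 22.93
tcp_pos: [0.4586, 0.046, 0.1141]
tool_rot: [1.0, 0.005, -0.0, 0.0]
force: [0.0, 0.6, -2.3]
finger_gap: 0.295
gripper_force: 69.2
t: 23.1
tcp_pos: [0.4589, 0.046, 0.1131]
tool_rot: [1.0, 0.005, 0.0, 0.0]
force: [0.8, 0.4, -1.7]
finger_gap: 0.299
gripper_force: 69.2
t: 23.27
tcp_pos: [0.459, 0.046, 0.1123]
tool_rot: [1.0, 0.005, 0.0, 0.0]
force: [-0.5, 0.2, -2.6]
finger_gap: 0.296
gripper_force: 69.2
```

```bash
python3 -m creep '[{"slide":[0,-0.5,0.03],"angular":[0,0,0],"claw":-1},{"slide":[0,-1,0],"angular":[0,0,0],"claw":-1},{"slide":[0,-1,0],"angular":[0,0,0],"claw":-1},{"slide":[0,-1,0],"angular":[0,0,0],"claw":-1},{"slide":[0,-1,0],"angular":[0,0,0],"claw":-1},{"slide":[0,-1,0],"angular":[0,0,0],"claw":-1}]'
python3 -m creep '[{"slide":[0,-1,0],"angular":[0,0,0],"claw":-1},{"slide":[0,-1,0],"angular":[0,0,0],"claw":-1},{"slide":[0,-1,0],"angular":[0,0,0],"claw":-1},{"slide":[0,-1,0],"angular":[0,0,0],"claw":-1},{"slide":[0,-1,0],"angular":[0,0,0],"claw":-1},{"slide":[0,-0.5,0],"angular":[0,0,0],"claw":-1},{"slide":[0,0,0],"angular":[0,0,0],"claw":-1}]'
python3 - <<'E'
from h import *
np.set_printoptions(precision=4,suppress=True)
W=viewer.snapshot("wrist");cv2.imwrite("pics/w9.png",W);C=cam("wrist");S=viewer.snapshot("scene");cv2.imwrite("pics/s9.png",S)
for c in blobs(W,(30,35,50),(50,255,255),60,(0,60,420,390)):
  b=cv2.boxPoints(cv2.minAreaRect(c));print(cen(c),cv2.contourArea(c),[onz(C,p,.033)[:2].round(3) for p in b])
for c in blobs(S,(30,35,50),(50,255,255),20,(200,150,370,290)):
  b=cv2.boxPoints(cv2.minAreaRect(c));print(cen(c),cv2.contourArea(c),[onz(cam("scene"),p,.033)[:2].round(3) for p in b])
E
```

```text
t: 23.77
tcp_pos: [0.4582, 0.1024, 0.112]
tool_rot: [1.0, 0.006, 0.0, 0.0]
force: [0.3, -0.2, -1.9]
finger_gap: 0.296
gripper_force: 69.3
t: 24.35
tcp_pos: [0.4577, 0.1572, 0.1119]
tool_rot: [1.0, 0.006, 0.0, 0.0]
force: [-0.7, 0.1, -1.9]
finger_gap: 0.292
gripper_force: 69.1
[243.3832 203.8668] 1897.0 [array([0.471, 0.276]), array([0.472, 0.173]), array([0.448, 0.173]), array([0.447, 0.279])]
[221.4973  96.0755] 1471.0 [array([0.569, 0.25 ]), array([0.571, 0.227]), array([0.512, 0.226]), array([0.509, 0.252])]
[305.0285 258.6951] 99.5 [array([0.446, 0.311]), array([0.448, 0.251]), array([0.433, 0.256]), array([0.433, 0.316])]
[318.8972 236.2196] 107.0 [array([0.46 , 0.236]), array([0.464, 0.165]), array([0.445, 0.172]), array([0.442, 0.242])]
[268.6614 235.2121] 286.0 [array([0.599, 0.287]), array([0.617, 0.248]), array([0.495, 0.244]), array([0.482, 0.282])]
```

```bash
python3 -m creep '[{"slide":[0,-1,0],"angular":[0,0,0],"claw":-1},{"slide":[0,-1,0],"angular":[0,0,0],"claw":-1},{"slide":[0,-1,0],"angular":[0,0,0],"claw":-1},{"slide":[0,0,0],"angular":[0,0,0],"claw":-1}]'
python3 -m creep '[{"slide":[0,-1,0],"angular":[0,0,0],"claw":-1},{"slide":[0,-1,0],"angular":[0,0,0],"claw":-1},{"slide":[0,-1,0],"angular":[0,0,0],"claw":-1},{"slide":[0,0,0],"angular":[0,0,0],"claw":-1},{"slide":[0,0,0],"angular":[0,0,0],"claw":-1}]'
python3 - <<'E'
from h import *
np.set_printoptions(precision=4,suppress=True)
W=viewer.snapshot("wrist");cv2.imwrite("pics/w10.png",W);C=cam("wrist");S=viewer.snapshot("scene");cv2.imwrite("pics/s10.png",S)
for c in blobs(W,(30,35,50),(50,255,255),60,(0,60,420,390)):
  b=cv2.boxPoints(cv2.minAreaRect(c));print(cen(c),cv2.contourArea(c),[onz(C,p,.006)[:2].round(3) for p in b])
for c in blobs(S,(30,35,50),(50,255,255),20,(200,150,370,290)):
  b=cv2.boxPoints(cv2.minAreaRect(c));print(cen(c),cv2.contourArea(c),[onz(cam("scene"),p,.006)[:2].round(3) for p in b])
E
```

```text
t: 24.78
tcp_pos: [0.4576, 0.1878, 0.112]
tool_rot: [1.0, 0.006, 0.001, -0.0]
force: [-0.8, 0.3, -1.5]
finger_gap: 0.295
gripper_force: 69.2
t: 25.2
tcp_pos: [0.457, 0.2167, 0.1119]
tool_rot: [1.0, 0.006, 0.0, 0.0]
force: [0.4, -0.2, -2.3]
finger_gap: 0.292
gripper_force: 69.3
[270.7539 199.1507] 1221.0 [array([0.463, 0.301]), array([0.463, 0.232]), array([0.445, 0.232]), array([0.445, 0.303])]
[298.1745  94.6158] 2160.5 [array([0.572, 0.262]), array([0.578, 0.229]), array([0.512, 0.217]), array([0.505, 0.253])]
[304.556  258.7026] 116.0 [array([0.464, 0.292]), array([0.465, 0.224]), array([0.45, 0.23]), array([0.449, 0.297])]
[268.5712 235.1857] 284.5 [array([0.621, 0.263]), array([0.64 , 0.223]), array([0.514, 0.219]), array([0.5  , 0.258])]
```

```bash
python3 -m creep '[{"slide":[0,0,-1],"angular":[0,0,0],"claw":-1},{"slide":[0,0,-2],"angular":[0,0,0],"claw":-1},{"slide":[0,0,-2.5],"angular":[0,0,0],"claw":-1},{"slide":[0,0,-2.5],"angular":[0,0,0],"claw":-1},{"slide":[0,0,-1],"angular":[0,0,0],"claw":-1},{"slide":[1.9,2.3,0],"angular":[0,0,0],"claw":-1},{"slide":[1.9,2.3,0],"angular":[0,0,0],"claw":-1},{"slide":[1.9,2.3,0],"angular":[0,0,0],"claw":-1},{"slide":[1.9,2.3,0],"angular":[0,0,0],"claw":-1},{"slide":[1.9,2.3,0],"angular":[0,0,0],"claw":-1}]'
python3 -m creep '[{"slide":[0,0,0],"angular":[0,0,0],"claw":-1},{"slide":[0,0,0],"angular":[0,0,0],"claw":-1}]'
python3 - <<'E'
from h import *
s=manip.sense();print(R.from_quat(s['tool_rot']).as_matrix().round(4))
W=viewer.snapshot("wrist");cv2.imwrite("pics/w11.png",W);C=cam("wrist",s);S=viewer.snapshot("scene");cv2.imwrite("pics/s11.png",S)
T=viewer.snapshot("top")
f=lambda im,x0,y0,x1,y1:cv2.resize(im[y0:y1,x0:x1],(400,300),interpolation=cv2.INTER_CUBIC)
cv2.imwrite("pics/v10.png",np.vstack([np.hstack([f(W,0,40,400,340),f(S,220,190,360,295)]),np.hstack([f(T,220,130,380,250),f(S,200,100,440,280)])]))
E
```

```text
t: 26.13
tcp_pos: [0.5538, 0.1004, 0.2028]
tool_rot: [1.0, 0.005, 0.0, 0.0]
force: [0.0, 0.1, -2.1]
finger_gap: 0.295
gripper_force: 69.5
t: 26.3
tcp_pos: [0.5542, 0.1002, 0.2025]
tool_rot: [1.0, 0.003, 0.0, 0.0]
force: [-1.2, 0.6, -2.2]
finger_gap: 0.295
gripper_force: 69.7
[[ 1.0e+00  6.8e-03  9.0e-04]
 [ 6.8e-03 -1.0e+00 -4.0e-04]
 [ 9.0e-04  4.0e-04 -1.0e+00]]
```

View pics/v10.png

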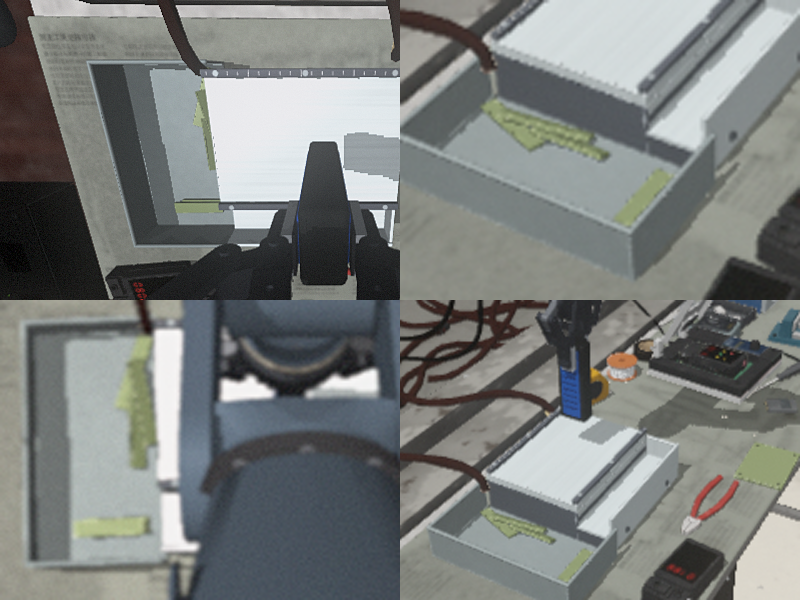

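The deck and gutter are clear and white. The pan shows the three-offcut cluster at (545,125) and only one strip-like blob on the gutter side at (640,195), so offcuts d and e may be stacked. I'll check that blob's height and size from two views.

```bash
python3 - <<'E'
from h import *
np.set_printoptions(precision=4,suppress=True)
S=viewer.snapshot("scene");T=viewer.snapshot("top");W=cv2.imread("pics/w11.png");CS,CT,CW=cam("scene"),cam("top"),cam("wrist")
G=((30,35,50),(50,255,255))
P={}
for n,im,roi,C in(("S",S,(290,240,330,280),CS),("T",T,(235,205,290,235),CT),("W",W,(150,220,260,270),CW)):
  for c in blobs(im,*G,15,roi):
    r=cv2.minAreaRect(c);P[n]=cen(c);print(n,cen(c),r[1],cv2.contourArea(c));b=cv2.boxPoints(r);print([onz(C,p,.010)[:2].round(3) for p in b])
print(tri(CT,P["T"],CS,P["S"]))
cs=[blobs(im,*G,30,roi) for im,roi in((S,(230,215,300,260)),(T,(255,135,290,205)))]
print([[cv2.contourArea(c) for c in x] for x in cs])
for nm,im,x0,y0,x1,y1 in(("S",S,294,244,318,272),):
  print(cv2.cvtColor(im,cv2.COLOR_BGR2HSV)[y0:y1,x0:x1,2])
E
```

```text
S [304.591  258.7132] (5.813183784484863, 24.581464767456055) 114.5
[array([0.461, 0.295]), array([0.462, 0.228]), array([0.447, 0.234]), array([0.447, 0.3  ])]
T [263.7904 220.3259] (7.0, 30.0) 180.5
[array([0.463, 0.299]), array([0.462, 0.231]), array([0.446, 0.231]), array([0.447, 0.299])]
W [197.3923 246.3534] (13.0, 48.0) 466.0
[array([0.462, 0.302]), array([0.463, 0.238]), array([0.443, 0.24 ]), array([0.442, 0.305])]
(array([0.4548, 0.2655, 0.0095]), [np.float64(0.00023790304832223836), np.float64(0.0002379030483223765)])
[[284.5], [421.0]]
[[158 165 165 166 165 165 165 164 165 165 164 164 154 136 114 111 100  92
   91  91  93  91  91  88]
 [165 166 165 164 165 164 164 164 164 165 163 163 163 165 155 152 133 114
   99  89  90  91  92  93]
 [165 166 165 164 165 164 163 164 164 164 164 162 164 165 165 163 163 156
  134 119 113  99  92  91]
 [165 164 163 164 164 165 165 164 163 163 163 162 164 163 163 163 164 163
  165 164 153 133 114  99]
 [165 163 165 165 163 163 163 164 164 163 163 162 161 161 163 163 160 155
  161 163 163 164 154 130]
 [165 163 164 163 162 163 163 164 162 161
[... 1582 characters left out ...]
53 158 159 160 159 160 160 155 144 162 156 121  98  96  96  96  96
   96  98  99  98  96  98]
 [154 155 159 157 159 160 159 158 139 172 164 130  96  94  97  95  98  97
   96  98  98  98  97  98]
 [150 151 150 151 159 165 162 157 154 158 136 101  95  96  95  96  98  98
   97  97  98  98  98  96]
 [173 173 157 154 161 168 163 166 164 139 101  94  95  96  95  97  97  98
   98  97  96  96  99  99]
 [146 162 175 173 164 146 140 158 146 106  96  95  97  95  96  96  97  98
   97  97  97  97  98  99]
 [118 117 144 155 168 175 169 148 109  98  97  96  95  95  96  98  97  98
   97  97  99  98  97  97]
 [127 128 128 125 129 147 158 118  95  94  95  99  98  97  95  98  97  97
   96  96  97  97  95  98]]
```

```bash
python3 -m creep '[{"slide":[0,0,1],"angular":[0,-0.001,0],"claw":-1},{"slide":[0,0,1.5],"angular":[0,0,0],"claw":-1},{"slide":[0,0,1.3],"angular":[0,0,0],"claw":-1},{"slide":[0,0,0.9],"angular":[0,0,0],"claw":-1},{"slide":[0,0,0.4],"angular":[0,0,0],"claw":-1},{"slide":[0,0,0.2],"angular":[0,0,0],"claw":-1},{"slide":[0,0,0],"angular":[0,0,0],"claw":-1}]'
python3 -m creep '[{"slide":[0,0,0.12],"angular":[0,0,0],"claw":-1},{"slide":[0,0,0],"angular":[0,0,0],"claw":-1}]'
python3 -m creep '[{"slide":[0,0,0.1],"angular":[0,0,0],"claw":-1},{"slide":[0,0,0],"angular":[0,0,0],"claw":-1}]'
```

```text
t: 27.13
tcp_pos: [0.5531, 0.1022, 0.1486]
tool_rot: [1.0, 0.005, -0.001, 0.0]
force: [-0.5, -0.6, -3.3]
finger_gap: 0.299
gripper_force: 69.6
t: 27.3
tcp_pos: [0.5537, 0.102, 0.1482]
tool_rot: [1.0, 0.005, 0.0, 0.0]
force: [0.4, 0.5, -1.5]
finger_gap: 0.296
gripper_force: 69.6
t: 27.47
tcp_pos: [0.5539, 0.102, 0.1477]
tool_rot: [1.0, 0.005, 0.0, 0.0]
force: [0.5, 0.7, 0.5]
finger_gap: 0.298
gripper_force: 70.3
```

Contact. I'll release, rise clear and check.

```bash
python3 -m creep '[{"slide":[0,0,0],"angular":[0,0,0],"claw":0},{"slide":[0,0,0],"angular":[0,0,0],"claw":1},{"slide":[0,0,0],"angular":[0,0,0],"claw":1},{"slide":[0,0,0],"angular":[0,0,0],"claw":1},{"slide":[0,0,0],"angular":[0,0,0],"claw":1},{"slide":[0,0,0],"angular":[0,0,0],"claw":1},{"slide":[0,0,-1.5],"angular":[0,0,0],"claw":1},{"slide":[0,0,-3],"angular":[0,0,0],"claw":1},{"slide":[0,0,-3],"angular":[0,0,0],"claw":1},{"slide":[0,0,-3],"angular":[0,0,0],"claw":1}]'
python3 -m creep '[{"slide":[0,3,-2],"angular":[0,0,0],"claw":1},{"slide":[0,4,0],"angular":[0,0,0],"claw":1},{"slide":[0,4,0],"angular":[0,0,0],"claw":1},{"slide":[0,4,0],"angular":[0,0,0],"claw":1},{"slide":[0,4,0],"angular":[0,0,0],"claw":1},{"slide":[0,4,0],"angular":[0,0,0],"claw":1},{"slide":[0,4,0],"angular":[0,0,0],"claw":1},{"slide":[0,3,0],"angular":[0,0,0],"claw":1},{"slide":[0,0,0],"angular":[0,0,0],"claw":1},{"slide":[0,0,0],"angular":[0,0,0],"claw":1}]'
python3 - <<'E'
from h import *
np.set_printoptions(precision=4,suppress=True)
S=viewer.snapshot("scene");T=viewer.snapshot("top");cv2.imwrite("pics/s12.png",S);cv2.imwrite("pics/t12.png",T);CS,CT=cam("scene"),cam("top")
G=((30,35,50),(50,255,255))
for c in blobs(T,*G,10,(225,130,382,240)): print("T",cen(c),cv2.contourArea(c),onz(CT,cen(c),.008))
for c in blobs(S,*G,10,(200,150,370,290)): print("S",cen(c),cv2.contourArea(c),onz(CS,cen(c),.008))
for n,im,C in(("T",T,CT),("S",S,CS)):
  print("predicted scraper",n,[proj(C,[.555,.102,z]).round(0).tolist() for z in(.064,.184)])
  for c in blobs(im,(100,80,40),(130,255,255),20,(250,90,400,230)): print("blue",cen(c),cv2.minAreaRect(c))
T0=cv2.imread("pics/top0.png")
for n,r in(("modules",(195,255,320,300)),("cutters",(320,245,392,275)),("measure",(400,105,447,140))):
  x0,y0,x1,y1=r;print(n,cv2.absdiff(T,T0)[y0:y1,x0:x1].mean())
E
```

```text
t: 28.3
tcp_pos: [0.5529, 0.102, 0.2525]
tool_rot: [1.0, 0.005, -0.001, 0.0]
force: [0.9, -0.5, -0.4]
finger_gap: 1.001
gripper_force: 0.0
t: 29.13
tcp_pos: [0.5562, -0.1996, 0.2715]
tool_rot: [1.0, 0.003, -0.001, -0.0]
force: [0.4, 0.6, 0.7]
finger_gap: 1.003
gripper_force: 0.0
T [263.5972 220.3278] 180.0 [0.4551 0.2662 0.008 ]
T [274.8544 170.1737] 415.5 [0.5705 0.2388 0.008 ]
S [304.6272 258.6886] 114.0 [0.4554 0.264  0.008 ]
S [268.5591 235.174 ] 283.5 [0.5709 0.2391 0.008 ]
predicted scraper T [[335.0, 171.0], [335.0, 160.0]]
predicted scraper S [[305.0, 188.0], [303.0, 145.0]]
blue [302.1286 168.6288] ((302.0680236816406, 168.99691772460938), (40.503631591796875, 11.306507110595703), 87.39744567871094)
blue [395.5407  95.0315] ((394.5, 95.0), (10.0, 9.0), 90.0)
modules 2.7985185185185184
cutters 26.310030864197532
measure 2.314488348530902
```

```bash
python3 - <<'E'
from h import *
for n in("scene0","s12"):
  S=cv2.imread(f"pics/{n}.png");print(n,[(cen(c),cv2.contourArea(c)) for lo,hi in(((0,120,60),(8,255,255)),((172,120,60),(180,255,255))) for c in blobs(S,lo,hi,20,(360,195,415,245))])
S=cv2.imread("pics/s12.png");T=cv2.imread("pics/t12.png")
f=lambda im,x0,y0,x1,y1:cv2.resize(im[y0:y1,x0:x1],(400,300),interpolation=cv2.INTER_CUBIC)
g=lambda im:[(c.shape, cv2.convexHull(c)[:,0].tolist()) for c in blobs(im,(30,35,50),(50,255,255),10,(290,240,330,280))]
print(g(S))
E
```

```text
scene0 [(array([392.21361502, 220.76760563]), 71.0), (array([382.65139949, 215.6437659 ]), 65.5)]
s12 [(array([392.18287037, 220.83333333]), 72.0), (array([382.69876543, 215.57283951]), 67.5)]
[((44, 1, 2), [[315, 251], [309, 258], [302, 266], [300, 268], [298, 268], [296, 267], [295, 266], [298, 262], [304, 255], [310, 249]])]
```

The cutters are unmoved, the deck and gutter are empty, and the scraper is standing on the deck. I'm handing in.

```bash
python3 -c "from station import ticket;print(ticket.sign_off())"
```

```text
the job is handed in; nothing more can be done
None
```

I handed the job in at about 29 s: the deck and gutter show no offcuts, the scraper is standing let go on the deck and the bystanders have not moved; offcuts d and e show as one blob in the pan, which I take to be the two stacked, and no verdict came back.

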